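Putting away left-hand and right-hand angled cutlery

ROBOT

A 6-joint arm with a two-finger parallel gripper is mounted at the origin on a cart in front of the work surface, level with it; the furniture and walls round the work are solid. World frame = base frame: x ahead of the robot, y to its left, z up, the work surface at z = 0. Lengths are in m, angles in rad, forces in N, time in s.
With the tool pointing down it reaches from about 0.3 to 0.875 m from the base axis. Payload 6.4 kg.
Tool frame: the origin (TCP) lies midway between the tips of the shut fingers; the grasp point (between the pads) lies 19 mm behind it; z points along the fingers, y is the line along which they close (so a half turn about z gives the same grasp; the last joint's range is limited). The gripper opens to 85 mm and grips with 20 to 120 N. Pads are 22 mm wide; open, the fingers measure 114 mm over their backs; the gripper's body (76 mm by 85 mm) begins 54 mm behind the grasp point. The pads swing forward as they close: fully open they stand 13 mm farther back than shut.
Start: joints at [0.978, 0.181, 1.607, -0, 1.354, -0.206], TCP at [0.217, 0.533, 0.201] pointing down, gripper open.
Joint ranges: [-2.99, 2.99], [-0.89, 2.07], [0.3, 2.58], [-1.14, 4.28], [0, 2.63], [-3.12, 3.12]. Speed limits (rad/s): [2.57, 2.57, 3.01, 3.14, 3.14, 3.14].

INTERFACE

Orientations are given as a unit quaternion [w, x, y, z].
In Python, from bench import ctrl gives the robot as it stands.
- The arm moves only by the tool send_rows, never from a script. Its argument "motion" is a list of rows, each a list of 7 numbers: the turn, a rotation vector about the tool's x, y, z in degrees, then the shift along the tool's x, y, z in mm, then the closure, from -1 (fully open) to 1 (shut). In form: [[rx, ry, rz, tx, ty, tz, grip], ...]. A call has exactly 10 rows; each row shifts and turns the commanded pose from where the row before left it, along the tool's axes as they then stand; what a row does not reach is not made up. A row lasts 1/10 s, in which the tool goes at most 50 mm and 8.59 degrees, less where a joint would pass 70% of its speed; a pose out of reach is approached as far as the arm can. A call is refused whole if a number of a shift passes 50 or a number of a turn 8.59, either way. A call with a gripper value outside its range is refused whole. The fingers move at their own pace and stop on an object; the grip force is fixed at half the most. Time passes only in rows, so rows that do not move let the fingers close, or fill a call up. It gives the time, the measured TCP pose, the force, the opening and the grip force at its end, in the units of the state.
- ctrl.get_obs(): the state, without advancing time (a new reading comes with each control period).
- ctrl.camera(name): name is "scene" or "top" or "wrist"; returns a dict with "color" (384x512x3 uint8, red, green, blue), "z_map" (384x512 float32, m along the optical axis (not along the pixel's ray), 0 where there is no reading), "mtx" (3x3 intrinsics, pixels), "k1" (the pictures are not rectified: a ray, as slopes to the right and down, at radius r is drawn at 1 + k1 r^2 times it, then the intrinsics apply), "extrinsics" (4x4, takes a point from camera to world coordinates); the wrist camera has in their place "hand_eye" (4x4, takes a point from camera to tool coordinates, whose origin is the TCP and whose axes are the flange's). Camera axes: x right, y down, z forward; pixel columns grow to the right and rows downward; lengths in m; the calibration is good to about 2 mm. A picture is of the moment at which its call begins: read the wrist's pose just before it.
- ctrl.hand_in(): hands the job in; it is judged then, once.
The state is a dict: "time_s": time; "q": joint angles; "dq": joint speeds; "joint_efforts": joint torques, N m; "eef_pos": TCP position; "eef_rot": TCP orientation; "wrist_force": force on the tool from outside, world axes, zero at the start; "torque": the same for the moment, N m; "opening": opening from 0.0 (shut) to 1.0 (fully open); "grasp_force": force on a finger pad.
Only numpy, scipy, OpenCV 4.12 (cv2) and the standard library are available. Lean on these libraries where they do the work, as an engineer would, in place of code of your own. Each camera call takes 0.05 s, during which the arm holds its last target. There are 200 camera calls.

TASK

These angled spoons and forks are each made for one hand: with its hollow side up and the handle towards you, a right-hander's piece bends to the left and a left-hander's bends to the right. Pull the two bins out from under the worktop shelf and lay every left-hander's piece in the left bin and every right-hander's piece in the right bin, each lying inside below the rim. Then slide both bins back under the shelf into their own bays, fully home against the back, without disturbing the cup, the glass or the tin beside them.

Things in the scene. Friction and masses are not known exactly. Their poses are not given: they have to be found in the camera images.
- shelf: fixed wooden worktop shelf, 326 wide (y), 152 deep, 90 mm high; two bays open to the front. Origin: on the worktop under the middle of its front edge; x into it, y to its left; yaw varies a little. Bay centres y +75.5 (left) and -75.5 (right), each 139 wide, 76 high inside, back board (stop) at x 139. Things stand on top, 45 mm and more behind the front edge
- bin_left: left bin: loose grey open box 165 (x) x 125 (y) x 58 mm high, walls 4, about 0.35 kg. Origin: centre of its underside; front faces -x. Finger pull: fin 14 thick (y), x -82 to -117, z 32 to 58; pinch it from above at x -101. Starts in the left bay, up to 3 cm out. Fully home (back on the back board) its origin is at x +56 in the shelf's frame; front wall and fin stay outside
- bin_right: right bin: the same as the left bin, starts in and belongs in the right bay
- spoon_r: angled easy-grip spoon, black handle, steel head, 128 x 54 x 24 mm, about 60 g, hollow side up. FOR THE RIGHT HAND: seen from above with the handle towards you the head is bent 48 deg to the left (+y). Origin: middle of the handle's underside; x along the handle to the head, z up. Handle 76 long (x -38 to 38), 22 wide, 24 high: take it across its width near the origin. Head reaches to x 85, y +40
- spoon_r_head (a point): middle of the head of spoon_r, at x +68, y +22, z +9 mm in its frame
- spoon_r2: angled easy-grip spoon, black handle, steel head, 128 x 54 x 24 mm, about 60 g, hollow side up. FOR THE RIGHT HAND: seen from above with the handle towards you the head is bent 48 deg to the left (+y). Origin: middle of the handle's underside; x along the handle to the head, z up. Handle 76 long (x -38 to 38), 22 wide, 24 high: take it across its width near the origin. Head reaches to x 85, y +40
- spoon_r2_head (a point): middle of the head of spoon_r2, at x +68, y +22, z +9 mm in its frame
- fork_r: angled easy-grip fork, black handle, steel head, 128 x 54 x 24 mm, about 60 g, hollow side up. FOR THE RIGHT HAND: seen from above with the handle towards you the head is bent 48 deg to the left (+y). Origin: middle of the handle's underside; x along the handle to the head, z up. Handle 76 long (x -38 to 38), 22 wide, 24 high: take it across its width near the origin. Head reaches to x 85, y +40
- fork_r_head (a point): middle of the head of fork_r, at x +68, y +22, z +9 mm in its frame
- spoon_l: angled easy-grip spoon, black handle, steel head, 128 x 54 x 24 mm, about 60 g, hollow side up. FOR THE LEFT HAND: seen from above with the handle towards you the head is bent 48 deg to the right (-y). Origin: middle of the handle's underside; x along the handle to the head, z up. Handle 76 long (x -38 to 38), 22 wide, 24 high: take it across its width near the origin. Head reaches to x 85, y -40
- spoon_l_head (a point): middle of the head of spoon_l, at x +68, y -22, z +9 mm in its frame
- fork_l: angled easy-grip fork, black handle, steel head, 128 x 54 x 24 mm, about 60 g, hollow side up. FOR THE LEFT HAND: seen from above with the handle towards you the head is bent 48 deg to the right (-y). Origin: middle of the handle's underside; x along the handle to the head, z up. Handle 76 long (x -38 to 38), 22 wide, 24 high: take it across its width near the origin. Head reaches to x 85, y -40
- fork_l_head (a point): middle of the head of fork_l, at x +68, y -22, z +9 mm in its frame
- cup: bystander: espresso cup with handle, 60 mm wide, 52 high, standing at the left beside the shelf. Origin: centre of its foot
- glass: bystander: clear tumbler, 81 mm across, 93 high, standing at the left. Origin: centre of its foot
- tin: bystander: food tin, 58 mm across, 72 high, standing at the right. Origin: centre of its foot
There are look-alikes about, which are no part of the job. Leave any green look-alike of the fork_r alone.

How it is judged:
On the way:
1. every piece of cutlery lies, let go, inside the bin of its own hand (x of spoon_r in the frame of bin_right between -0.079 and 0.079 m and y of spoon_r in the frame of bin_right between -0.059 and 0.059 m and z of spoon_r in the frame of bin_right between -0.002 and 0.056 m and x of spoon_r_head in the frame of bin_right between -0.079 and 0.079 m and y of spoon_r_head in the frame of bin_right between -0.059 and 0.059 m and z of spoon_r_head in the frame of bin_right between -0.002 and 0.06 m and contact force between each of spoon_r, spoon_r2, fork_r, spoon_l, fork_l and the fingers below 0.05 N and x of spoon_r2 in the frame of bin_right between -0.079 and 0.079 m and y of spoon_r2 in the frame of bin_right between -0.059 and 0.059 m and z of spoon_r2 in the frame of bin_right between -0.002 and 0.056 m and x of spoon_r2_head in the frame of bin_right between -0.079 and 0.079 m and y of spoon_r2_head in the frame of bin_right between -0.059 and 0.059 m and z of spoon_r2_head in the frame of bin_right between -0.002 and 0.06 m and x of fork_r in the frame of bin_right between -0.079 and 0.079 m and y of fork_r in the frame of bin_right between -0.059 and 0.059 m and z of fork_r in the frame of bin_right between -0.002 and 0.056 m and x of fork_r_head in the frame of bin_right between -0.079 and 0.079 m and y of fork_r_head in the frame of bin_right between -0.059 and 0.059 m and z of fork_r_head in the frame of bin_right between -0.002 and 0.06 m and x of spoon_l in the frame of bin_left between -0.079 and 0.079 m and y of spoon_l in the frame of bin_left between -0.059 and 0.059 m and z of spoon_l in the frame of bin_left between -0.002 and 0.056 m and x of spoon_l_head in the frame of bin_left between -0.079 and 0.079 m and y of spoon_l_head in the frame of bin_left between -0.059 and 0.059 m and z of spoon_l_head in the frame of bin_left between -0.002 and 0.06 m and x of fork_l in the frame of bin_left between -0.079 and 0.079 m and y of fork_l in the frame of bin_left between -0.059 and 0.059 m and z of fork_l in the frame of bin_left between -0.002 and 0.056 m and x of fork_l_head in the frame of bin_left between -0.079 and 0.079 m and y of fork_l_head in the frame of bin_left between -0.059 and 0.059 m and z of fork_l_head in the frame of bin_left between -0.002 and 0.06 m), for 0.2 s.
At the end, for the whole second after the job is handed in: Every left-hander's piece is wholly inside the left bin and every right-hander's piece inside the right bin, lying below the rim; each bin stands flat in its own bay with its back within 9 mm of the back board; everything released and at rest (all of step 1 and x of each of bin_left, bin_right in the frame of shelf above 0.047 m and height (world z) of each of bin_left, bin_right below 0.006 m and y of bin_left in the frame of shelf between 0.0635 and 0.0875 m and angle between each of bin_left, bin_right's own z axis and vertical below 0.06 rad and linear speed of each of bin_left, bin_right, spoon_r, spoon_r2, fork_r, spoon_l, fork_l below 0.02 m/s and y of bin_right in the frame of shelf between -0.0875 and -0.0635 m); the robot touches nothing.
It fails at once if the cup is pushed more than 3 cm or knocked over (distance of cup from where it was at the start of the episode above 0.03 m or angle between cup's own z axis and vertical above 0.5 rad).
It fails at once if the glass is pushed more than 3 cm or knocked over (distance of glass from where it was at the start of the episode above 0.03 m or angle between glass's own z axis and vertical above 0.5 rad).
It fails at once if the tin is pushed more than 3 cm or knocked over (distance of tin from where it was at the start of the episode above 0.03 m or angle between tin's own z axis and vertical above 0.5 rad).
It fails at once if the left bin is tipped over (angle between bin_left's own z axis and vertical above 0.6 rad).
It fails at once if the right bin is tipped over (angle between bin_right's own z axis and vertical above 0.6 rad).
Of spoon_r, spoon_r2, fork_r, spoon_l, fork_l only 4 to 5 are there at a start; the rules pass over those that are not, and their reading is None.
At some moment in a run one of spoon_r, spoon_r2, fork_r, spoon_l, fork_l may be knocked a few centimetres aside while the robot is not near it.
Once in a run the grip may slacken for a moment while it holds something.
It also fails if it takes over 200 s, if anything falls off the work surface, if the arm or the gripper's body presses on something with over 40 N, if the wrist force passes 120 N, or if a joint passes its speed limit or range.

## Working session

There is one attempt and no reset: what is moved stays moved. The work goes in short steps, Python scripts to look and compute and a tool call to move; the robot and the scene stay as the last step left them, time stands still between calls to the robot, and variables do not carry over. Pictures are saved under pics/ and viewed, at most 14 in all, crops included, and the job is handed in when it is done.

Besides the shell and the picture viewer there is one more tool, called after "Emit:" as name([rows], argument=value, ...), one row to a line, values as JSON. send_rows: Moves the arm, as the interface text tells. Its arguments: {"type":"object","properties":{"motion":{"type":"array","items":{"type":"array","items":{"type":"number"}}}},"required":["motion"]}

```bash
ls; mkdir -p pics; cat > h.py <<'E'
import numpy as np, cv2
from bench import ctrl
from scipy.spatial.transform import Rotation as R
def save(n,img): cv2.imwrite('pics/'+n,cv2.cvtColor(img,cv2.COLOR_RGB2BGR))
def ext(c,o=None):
    if 'extrinsics' in c: return np.array(c['extrinsics'])
    q=o['eef_rot'];T=np.eye(4);T[:3,:3]=R.from_quat([q[1],q[2],q[3],q[0]]).as_matrix();T[:3,3]=o['eef_pos']
    return T@np.array(c['hand_eye'])
def slopes(c,uv):
    D=np.array([c['k1'],0,0,0,0],float)
    return cv2.undistortPoints(np.array(uv,np.float64).reshape(-1,1,2),np.array(c['mtx'],float),D).reshape(-1,2)
def cast(c,uv,z,o=None):
    T=ext(c,o);s=slopes(c,uv);d=np.c_[s,np.ones(len(s))]@T[:3,:3].T
    t=(z-T[2,3])/d[:,2]
    return T[:3,3]+d*t[:,None]
def cloud(c,o=None):
    h,w=c['z_map'].shape;u,v=np.meshgrid(np.arange(w),np.arange(h))
    s=slopes(c,np.stack([u,v],-1).reshape(-1,2));z=c['z_map'].reshape(-1,1)
    P=np.c_[s*z,z];T=ext(c,o)
    return (P@T[:3,:3].T+T[:3,3]).reshape(h,w,3)
E
python3 - <<'E'
from h import *
o=ctrl.get_obs();print(o)
for n in('scene','top'):
    c=ctrl.camera(n);save(n+'0.png',cv2.resize(c['color'],(800,600)));print(n,c['mtx'],c['k1'],c['extrinsics'])
    np.savez('pics/'+n+'0.npz',**c)
E
```

```text
pics
{'time_s': 0.0, 'q': array([ 9.77718799e-01,  1.81551786e-01,  1.60802033e+00, -4.88974815e-06,
        1.35381661e+00, -2.06311855e-01]), 'dq': array([ 0.00182259, -0.00013681,  0.00108067, -0.00187775,  0.00043248,
        0.00018182]), 'joint_efforts': array([ 5.03258525e-04, -4.44884849e+01, -3.51328683e+01, -2.32247530e-04,
        9.16169258e-03,  1.11139482e-06]), 'eef_pos': array([0.21652583, 0.53200671, 0.20027222]), 'eef_rot': array([-3.47259884e-04,  1.92179172e-01,  9.81359445e-01, -8.28180776e-04]), 'wrist_force': array([-0.27848177, -0.09332836, -0.08325201]), 'torque': array([ 0.05980036, -0.02145101,  0.0421691 ]), 'grasp_force': 0.0, 'opening': 0.9997361419773481}
scene [[497.00166846   0.         250.57798354]
 [  0.         497.00166846 196.65865758]
 [  0.           0.           1.        ]] -0.11047709940959852 [[ 0.89978046 -0.31534037  0.3015884   0.00542828]
 [-0.43625263 -0.66418519  0.60707633 -1.05915127]
 [ 0.00887488 -0.67780416 -0.73518893  1.4627938 ]
 [ 0.          0.          0.          1.        ]]
top [[356.97560331   0.         248.82182045]
 [  0.         356.97560331 189.35553234]
 [  0.           0.           1.        ]] 0.005212413178030041 [[ 0.01886379 -0.99510554  0.09700058  0.4703236 ]
 [-0.99961129 -0.02076284 -0.01860566  0.12422876]
 [ 0.0205286  -0.09661191 -0.9951104   1.26781979]
 [ 0.          0.          0.          1.        ]]
```

View pics/top0.png

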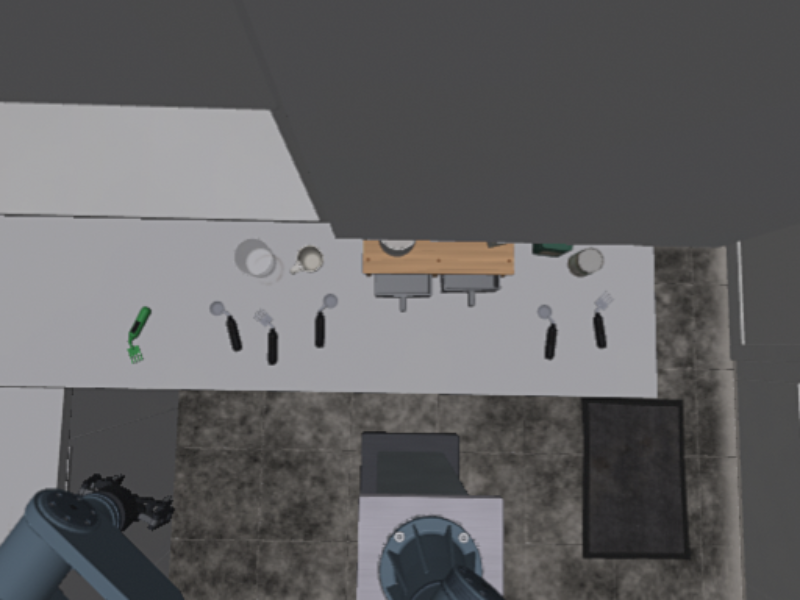

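View pics/scene0.png

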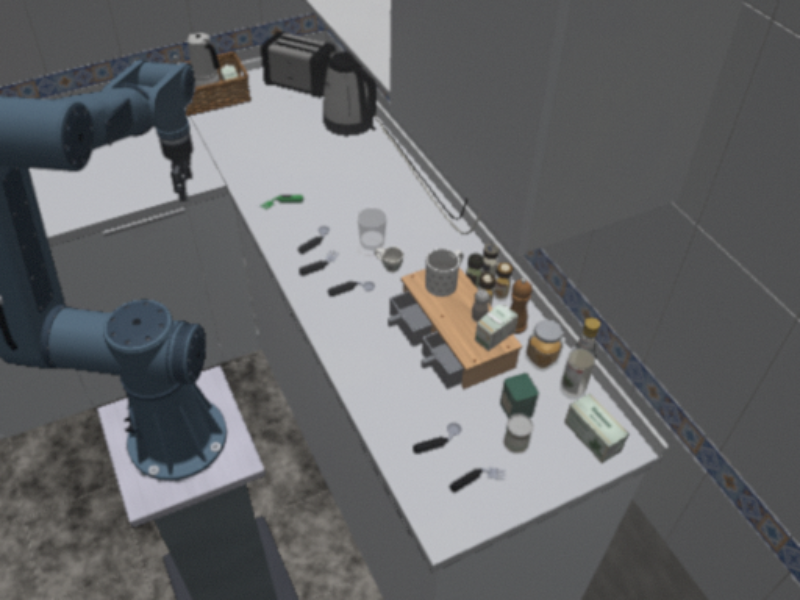

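The top view shows five black-handled pieces (800 px scale). By handle and head pixel:
- Spoon (233,333), head (218,308): bends left.
- Fork (272,345), head (264,318): bends left.
- Spoon (320,330), head (330,300): bends right.
- Spoon (550,342), head (545,312): bends left.
- Fork (600,330), head (604,300): bends right.

The green fork at (138,335) is the look-alike and stays put. The bins have fins at (403,303) and (472,298). Next I measure them.

```bash
cat >> h.py <<'E'
def pieces(c,o=None,zt=0.020,show=True,vmax=60):
    """black handles on the worktop -> list (x,y,yaw of +x axis deg, bend side, head xy)"""
    P=cloud(c,o);img=c['color'].astype(int)
    ok=(P[...,0]>.3)&(P[...,0]<.85)&(abs(P[...,1])<.7)&(P[...,2]<.06)
    blk=((img.max(2)<vmax)&ok).astype(np.uint8)
    out=[]
    for ct in cv2.findContours(blk,cv2.RETR_EXTERNAL,cv2.CHAIN_APPROX_NONE)[0]:
        m=np.zeros_like(blk);cv2.drawContours(m,[ct],-1,1,-1)
        v,u=np.nonzero(m)
        if len(u)<60: continue
        p=cast(c,np.c_[u,v],zt,o)[:,:2]
        (cx,cy),(w,h),a=cv2.minAreaRect((p*1000).astype(np.float32))
        out.append((len(u),cx,cy,w,h,a,u.mean(),v.mean(),np.median(P[v,u,2])))
    return out
E
python3 - <<'E'
from h import *
c=dict(np.load('pics/top0.npz'));P=cloud(c);img=c['color'].astype(int)
for r in pieces(c): print(np.round(r,3))
# table level & heights
for uv in [(320,230),(100,180),(400,220)]: print('table',P[uv[1],uv[0]])
r,g,b=img[...,0],img[...,1],img[...,2]
wood=((r-b)>40)&(P[...,2]>.07)&(P[...,2]<.11)
v,u=np.nonzero(wood);p=cast(c,np.c_[u,v],.09);print('wood',len(u),np.median(P[v,u,2]),p.min(0),p.max(0))
# front edge per column
E_=[];
for cu in range(238,326,4):
    vv=v[u==cu]
    if len(vv): E_.append(cast(c,[[cu,vv.max()+.5]],.09)[0])
E_=np.array(E_);k=np.polyfit(E_[:,1],E_[:,0],1);print('front edge x=k*y+b',k,'res',np.std(E_[:,0]-np.polyval(k,E_[:,1])),'y ext',E_[:,1].min(),E_[:,1].max())
m=(P[...,2]>.045)&(P[...,2]<.068)&(P[...,1]<.2)&(P[...,1]>-.2)&(P[...,0]>.4)&(P[...,0]<.7)
n,l,s,cc=cv2.connectedComponentsWithStats(m.astype(np.uint8))
for i in range(1,n):
    if s[i,4]>8: v,u=np.nonzero(l==i);q=P[v,u];print('bin?',s[i],q.min(0).round(3),q.max(0).round(3))
big=cv2.resize(c['color'][170:250,120:400],(800,229),interpolation=cv2.INTER_CUBIC);save('crop1.png',cv2.resize(big,(800,300)))
E
```

```text
[1.06000e+02 4.76485e+02 3.56484e+02 7.60610e+01 1.72820e+01 2.27600e+00
 1.74028e+02 2.21509e+02 2.10000e-02]
[ 1.12000e+02  4.98966e+02 -2.63005e+02  1.88440e+01  7.78740e+01
  8.36750e+01  3.52107e+02  2.18616e+02  2.20000e-02]
[1.10000e+02 5.03412e+02 4.45057e+02 7.61320e+01 1.82730e+01 1.64690e+01
 1.49455e+02 2.13482e+02 2.20000e-02]
[ 1.14000e+02  5.25397e+02 -3.73404e+02  7.76530e+01  1.91060e+01
  7.23500e+00  3.83360e+02  2.11561e+02  2.20000e-02]
[1.11000e+02 5.14832e+02 2.53906e+02 7.31540e+01 1.73990e+01 1.73200e+00
 2.04387e+02 2.11099e+02 2.20000e-02]
table [ 4.54493196e-01 -1.54484658e-01 -2.92140211e-04]
table [0.61609263 0.62821589 0.00102465]
table [ 0.49529402 -0.43939744  0.00313514]
wood 1751 0.08951835014392961 [ 0.63534631 -0.1617452   0.09      ] [0.70596124 0.15999427 0.09      ]
front edge x=k*y+b [-0.01598706  0.63675013] res 0.0008405670854394824 y ext -0.14144771537223402 0.13914754997995613
bin? [239 176  37  24 104] [0.557 0.012 0.047] [0.633 0.135 0.065]
bin? [274 176   2  11  12] [0.601 0.012 0.045] [0.636 0.015 0.066]
bin? [283 176  37  20 147] [ 0.573 -0.138  0.046] [ 0.64  -0.014  0.065]
```

View pics/crop1.png

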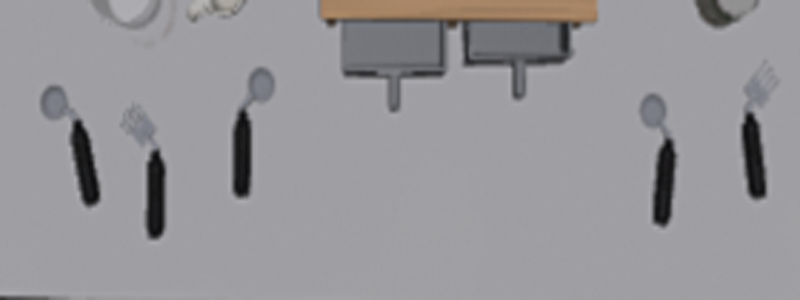

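The crop confirms it. Left-handers are the spoon at (320,330) and the fork at (600,330). The other three pieces are right-handers. Their heights are 22 mm and their handle lengths about 76 mm, as they should be. Next, the fins.

```bash
cat >> h.py <<'E'
def th(o):
    q=o['eef_rot'];M=R.from_quat([q[1],q[2],q[3],q[0]]).as_matrix()
    return np.degrees(np.arctan2(-M[0,1],M[1,1])),M
def tilt(M): # rotvec in tool frame that makes z straight down
    z=M.T@np.array([0,0,-1.]);return np.degrees(np.cross([0,0,1.],z)).round(1)
def plan(way,theta,o=None,p0=None,step=40):
    """way: list of xyz mm. prints turn first, then tool-axis shifts"""
    o=o or ctrl.get_obs();t,M=th(o);p=np.array(o['eef_pos'])*1000
    dt=(theta-t);print('at',p.round(1),'th',round(t,1),'q',np.round(o['q'],2),'tilt fix',tilt(M))
    n=int(np.ceil(abs(dt)/8));print('turn rz %.1f: %d x %.2f'%(-dt,n,-dt/max(n,1)))
    a=np.radians(theta);X=np.array([-np.cos(a),-np.sin(a),0]);Y=np.array([-np.sin(a),np.cos(a),0])
    for w in way:
        d=np.array(w,float)-p;l=np.array([d@X,d@Y,-d[2]]);n=int(np.ceil(np.linalg.norm(l)/step))
        print(w,'tool',l.round(1),'= %d x'%n,(l/max(n,1)).round(1));p=np.array(w,float)
E
python3 - <<'E'
from h import *
c=dict(np.load('pics/top0.npz'));P=cloud(c)
for y0,xs in((.07,(.56,.585)),(-.08,(.575,.600))):
    m=(P[...,2]>.03)&(P[...,2]<.07)&(P[...,0]>xs[0])&(P[...,0]<xs[1])&(abs(P[...,1]-y0)<.05)
    v,u=np.nonzero(m);print(cast(c,np.c_[u,v],.058).round(4)[:, :2].tolist())
    q=cast(c,np.c_[u,v],.058);print(q.mean(0),q.min(0))
plan([(450,200,200),(573,74,120),(573,74,28)],0.9)
E
```

```text
[[0.5831, 0.0771], [0.5832, 0.0736], [0.5833, 0.0702], [0.5797, 0.077], [0.5798, 0.0736], [0.5799, 0.0702], [0.5799, 0.0668], [0.5763, 0.0769], [0.5764, 0.0735], [0.5764, 0.0701], [0.5765, 0.0667], [0.5729, 0.0769], [0.573, 0.0735], [0.573, 0.0701], [0.5731, 0.0667], [0.5695, 0.0768], [0.5695, 0.0734], [0.5696, 0.07], [0.5697, 0.0666], [0.5661, 0.0768], [0.5661, 0.0734], [0.5662, 0.07], [0.5663, 0.0666], [0.5627, 0.0767], [0.5627, 0.0733], [0.5628, 0.0699], [0.5629, 0.0665]]
[0.57261269 0.07195909 0.058     ] [0.56265347 0.06650369 0.058     ]
[[0.6001, -0.0766], [0.5965, -0.0697], [0.5966, -0.0732], [0.5966, -0.0766], [0.5967, -0.08], [0.5968, -0.0834], [0.593, -0.0698], [0.5931, -0.0732], [0.5932, -0.0766], [0.5933, -0.08], [0.5933, -0.0835], [0.5896, -0.0698], [0.5897, -0.0732], [0.5898, -0.0766], [0.5898, -0.08], [0.5899, -0.0835], [0.5862, -0.0698], [0.5863, -0.0732], [0.5863, -0.0766], [0.5864, -0.0801], [0.5865, -0.0835], [0.5828, -0.0698], [0.5828, -0.0732], [0.5829, -0.0767], [0.583, -0.0801], [0.583, -0.0835], [0.5793, -0.0698], [0.5794, -0.0733], [0.5795, -0.0767], [0.5795, -0.0801], [0.5796, -0.0835], [0.5759, -0.0698], [0.576, -0.0733], [0.5761, -0.0767], [0.5761, -0.0801], [0.5762, -0.0835]]
[ 0.58671564 -0.0766381   0.058     ] [ 0.57591084 -0.08353023  0.058     ]
at [216.6 532.1 200.4] th -22.2 q [ 0.98  0.18  1.61  0.    1.35 -0.21] tilt fix [-0.1 -0.   0. ]
turn rz -23.1: 3 x -7.69
(450, 200, 200) tool [-228.2 -335.7    0.4] = 11 x [-20.7 -30.5   0. ]
(573, 74, 120) tool [-121.  -127.9   80. ] = 5 x [-24.2 -25.6  16. ]
(573, 74, 28) tool [ 0.  0. 92.] = 3 x [ 0.   0.  30.7]
```

Emit:
send_rows([
  [0,0,-7.7,0,0,0,-1],
  [0,0,-7.7,0,0,0,-1],
  [0,0,-7.7,0,0,0,-1],
  [0,0,0,-23,-34,0,-1],
  [0,0,0,-23,-34,0,-1],
  [0,0,0,-23,-34,0,-1],
  [0,0,0,-23,-34,0,-1],
  [0,0,0,-23,-34,0,-1],
  [0,0,0,-23,-34,0,-1],
  [0,0,0,-23,-34,0,-1],
])

```text
time_s: 1.1
eef_pos: [0.3822, 0.2957, 0.2009]
eef_rot: [-0.0, -0.008, 1.0, -0.0]
wrist_force: [0.4, 0.5, 1.1]
opening: 1.001
grasp_force: 0.0
```

Emit:
send_rows([
  [0,0,0,-23,-34,0,-1],
  [0,0,0,-23,-34,0,-1],
  [0,0,0,-23,-30,0,-1],
  [0,0,0,-24,-25,16,-1],
  [0,0,0,-24,-25,16,-1],
  [0,0,0,-24,-25,16,-1],
  [0,0,0,-24,-25,16,-1],
  [0,0,0,-24,-25,16,-1],
  [0,0,0,0,0,0,-1],
  [0,0,0,0,0,0,-1],
])

```text
time_s: 2.1
eef_pos: [0.5737, 0.0769, 0.1201]
eef_rot: [-0.001, -0.007, 1.0, 0.0]
wrist_force: [0.7, 0.7, 0.5]
opening: 0.997
grasp_force: 0.0
```

```bash
python3 - <<'E'
from h import *
plan([(575,72,120),(575,72,28)],0.9)
E
```

```text
at [573.7  76.9 120.1] th 0.9 q [-0.07  0.28  1.67  0.    1.2  -1.66] tilt fix [ 0.  -0.1  0. ]
turn rz -0.0: 1 x -0.05
(575, 72, 120) tool [-1.2 -4.9  0.1] = 1 x [-1.2 -4.9  0.1]
(575, 72, 28) tool [ 0.  0. 92.] = 3 x [ 0.   0.  30.7]
```

Emit:
send_rows([
  [0,0,0,-1,-5,30,-1],
  [0,0,0,0,0,31,-1],
  [0,0,0,0,0,31,-1],
  [0,0,0,0,0,0,1],
  [0,0,0,0,0,0,1],
  [0,0,0,0,0,0,1],
  [0,0,0,0,0,0,1],
  [0,0,0,0,0,0,1],
  [0,0,0,0,0,0,1],
  [0,0,0,0,0,0,1],
])

```text
time_s: 3.1
eef_pos: [0.5757, 0.0723, 0.0296]
eef_rot: [0.0, -0.008, 1.0, -0.0]
wrist_force: [0.5, 0.2, -0.4]
opening: -0.0
grasp_force: 0.0
```

Emit:
send_rows([
  [0,0,0,10,0,0,1],
  [0,0,0,15,0,0,1],
  [0,0,0,15,0,0,1],
  [0,0,0,15,0,0,1],
  [0,0,0,15,0,0,1],
  [0,0,0,15,0,0,1],
  [0,0,0,15,0,0,1],
  [0,0,0,15,0,0,1],
  [0,0,0,15,0,0,1],
  [0,0,0,0,0,0,1],
])

```text
time_s: 4.1
eef_pos: [0.4427, 0.0705, 0.0286]
eef_rot: [-0.001, -0.008, 1.0, 0.0]
wrist_force: [-0.1, -0.5, 0.3]
opening: -0.002
grasp_force: 0.0
```

Emit:
send_rows([
  [0,0,0,0,0,0,-1],
  [0,0,0,0,0,0,-1],
  [0,0,0,0,0,0,-1],
  [0,0,0,0,0,0,-1],
  [0,0,0,0,0,0,-1],
  [0,0,0,0,0,0,-1],
  [0,0,0,0,0,-30,-1],
  [0,0,0,0,0,-30,-1],
  [0,0,0,0,0,-32,-1],
  [0,0,0,0,0,0,-1],
])

```text
time_s: 5.1
eef_pos: [0.4489, 0.0699, 0.1255]
eef_rot: [0.004, -0.008, 1.0, -0.0]
wrist_force: [0.6, 0.6, -0.6]
opening: 1.002
grasp_force: 0.0
```

```bash
python3 - <<'E'
from h import *
plan([(590,-76.7,120),(590,-76.7,28)],0.9)
E
```

```text
at [448.9  69.9 125.5] th 0.9 q [-0.11 -0.01  1.98 -0.    1.17 -1.7 ] tilt fix [-0.1  0.5  0. ]
turn rz 0.0: 1 x 0.05
(590, -76.7, 120) tool [-138.7 -148.8    5.5] = 6 x [-23.1 -24.8   0.9]
(590, -76.7, 28) tool [ 0.  0. 92.] = 3 x [ 0.   0.  30.7]
```

The fingers closed on nothing, so I look again.

```bash
python3 - <<'E'
from h import *
o=ctrl.get_obs();w=ctrl.camera('wrist');c=ctrl.camera('top')
np.savez('pics/top1.npz',**c)
a=cv2.resize(c['color'][150:260,200:340],(800,600),interpolation=cv2.INTER_CUBIC)
save('x1.png',np.hstack([cv2.resize(w['color'],(400,300)),cv2.resize(a,(400,300))]))
print(w['hand_eye'])
E
```

```text
[[ 1.56402221e-04 -9.59286879e-01 -2.82433459e-01  7.30228822e-02]
 [ 9.99999973e-01  1.01790469e-04  2.08034684e-04 -1.41018146e-05]
 [-1.70815908e-04 -2.82433484e-01  9.59286870e-01 -1.72633087e-01]
 [ 0.00000000e+00  0.00000000e+00  0.00000000e+00  1.00000000e+00]]
```

View pics/x1.png

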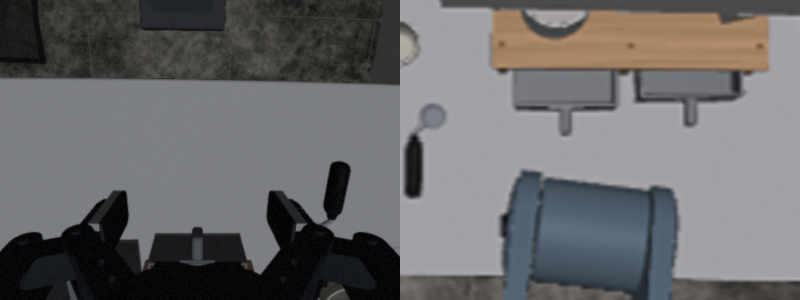

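```bash
python3 - <<'E'
from h import *
for n in('top0','top1'):
    c=dict(np.load(f'pics/{n}.npz'));P=cloud(c)
    for y0 in(.073,-.077):
        m=(P[...,2]>.03)&(P[...,2]<.07)&(P[...,0]>.52)&(P[...,0]<.66)&(abs(P[...,1]-y0)<.012)
        v,u=np.nonzero(m);q=P[v,u];print(n,len(q),q[:,0].min(),q[:,0].max(),np.median(q[:,1]),np.median(q[:,2]))
o=ctrl.get_obs();w=ctrl.camera('wrist');P=cloud(w,o)
for v in range(280,350,8): print(v,P[v,252].round(3),P[v,230].round(3), w['color'][v,252])
plan([(575,72,120)],.9)
E
```

```text
top0 55 0.5565944490431624 0.5933046053511033 0.07333626844493603 0.05799366082099411
top0 66 0.5725505638853468 0.6108223158781891 -0.0765841817564542 0.056799903844401256
top1 55 0.5565615239870898 0.5936636051175562 0.0732067897896239 0.0570248498084025
top1 66 0.572580499788538 0.6105864071061856 -0.07679956552055847 0.05780785012196099
280 [0.56  0.071 0.   ] [ 0.561  0.047 -0.001] [126 126 133]
288 [ 0.571  0.072 -0.   ] [ 0.572  0.047 -0.002] [125 126 128]
296 [0.556 0.071 0.035] [ 0.581  0.047 -0.   ] [61 64 66]
304 [0.557 0.072 0.047] [0.592 0.047 0.   ] [24 24 28]
312 [0.558 0.072 0.057] [0.59  0.048 0.016] [61 63 68]
320 [0.566 0.072 0.057] [0.591 0.049 0.028] [75 77 81]
328 [0.574 0.072 0.059] [0.59  0.05  0.041] [76 78 84]
336 [0.584 0.072 0.058] [0.435 0.064 0.225] [77 79 84]
344 [0.434 0.07  0.229] [0.434 0.064 0.229] [14 16 18]
at [445.1  70.3 120.7] th 0.9 q [-0.11 -0.01  1.99 -0.    1.16 -1.7 ] tilt fix [ 0. -0.  0.]
turn rz 0.0: 1 x 0.04
(575, 72, 120) tool [-129.9   -0.3    0.7] = 4 x [-32.5  -0.1   0.2]
```

The fin is exactly where I measured it and hasn't moved. I'll repeat the descent with a check before closing.

Emit:
send_rows([
  [0,0,0,-32,0,0,-1],
  [0,0,0,-32,0,0,-1],
  [0,0,0,-33,0,0,-1],
  [0,0,0,-33,0,0,-1],
  [0,0,0,0,0,30,-1],
  [0,0,0,0,0,30,-1],
  [0,0,0,0,0,32,-1],
  [0,0,0,0,0,0,-1],
  [0,0,0,0,0,0,-1],
  [0,0,0,0,0,0,-1],
])

```text
time_s: 6.25
eef_pos: [0.5765, 0.0723, 0.0304]
eef_rot: [0.001, -0.008, 1.0, -0.0]
wrist_force: [-0.0, -0.6, 0.7]
opening: 1.0
grasp_force: 0.0
```

```bash
python3 - <<'E'
from h import *
o=ctrl.get_obs();w=ctrl.camera('wrist');s=ctrl.camera('scene')
a=cv2.resize(s['color'][160:260,220:340],(400,300),interpolation=cv2.INTER_CUBIC)
save('x2.png',np.hstack([cv2.resize(w['color'],(400,300)),a]))
print(o['eef_pos'],o['wrist_force'])
E
```

```text
[0.57649535 0.07231198 0.03044659] [-0.04485966 -0.61990525  0.72946331]
```

View pics/x2.png

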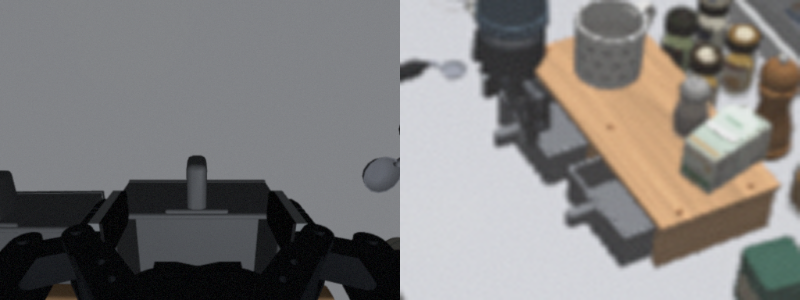

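```bash
python3 - <<'E'
from h import *
o=ctrl.get_obs();w=ctrl.camera('wrist');P=cloud(w,o)
# finger: dark pixels with depth; print points along right finger, bin walls
for (u,v) in [(165,240),(155,240),(150,250),(145,260),(345,240),(352,250),(358,250),(360,260),(372,262),(385,280),(252,205),(252,230),(252,262),(252,275),(252,300),(200,232),(200,300)]:
    print((u,v),P[v,u].round(3),w['color'][v,u])
E
```

```text
(165, 240) [0.592 0.014 0.018] [20 22 27]
(155, 240) [ 0.602  0.    -0.001] [130 133 136]
(150, 250) [0.565 0.027 0.084] [31 33 36]
(145, 260) [0.565 0.028 0.094] [0 0 5]
(345, 240) [0.59  0.134 0.02 ] [110 113 116]
(352, 250) [0.564 0.115 0.085] [4 8 7]
(358, 250) [0.564 0.118 0.085] [38 41 44]
(360, 260) [0.564 0.116 0.094] [ 9  7 11]
(372, 262) [0.564 0.12  0.095] [33 39 38]
(385, 280) [0.564 0.12  0.107] [38 39 41]
(252, 205) [0.556 0.072 0.049] [26 27 29]
(252, 230) [0.566 0.072 0.058] [84 87 90]
(252, 262) [0.585 0.072 0.058] [79 83 87]
(252, 275) [0.592 0.072 0.059] [81 82 85]
(252, 300) [0.649 0.073 0.004] [83 86 91]
(200, 232) [0.592 0.035 0.005] [44 46 48]
(200, 300) [0.649 0.033 0.004] [79 84 86]
```

```bash
python3 - <<'E'
from h import *
o=ctrl.get_obs();w=ctrl.camera('wrist');P=cloud(w,o)
m=(P[...,0]>.56)&(P[...,0]<.587)&(P[...,2]>.025)&(w['z_map']>0)&(abs(P[...,1]-.072)>.02)&(abs(P[...,1]-.072)<.07)
v,u=np.nonzero(m);q=P[v,u];i=np.argsort(q[:,2])[:14]
print(np.c_[u[i],v[i],q[i].round(3)])
E
```

```text
[[1.61e+02 2.46e+02 5.69e-01 2.90e-02 7.30e-02]
 [1.63e+02 2.63e+02 5.78e-01 2.90e-02 7.30e-02]
 [1.62e+02 2.55e+02 5.74e-01 2.90e-02 7.30e-02]
 [3.42e+02 2.63e+02 5.76e-01 1.15e-01 7.40e-02]
 [3.42e+02 2.71e+02 5.81e-01 1.16e-01 7.40e-02]
 [1.63e+02 2.65e+02 5.79e-01 2.90e-02 7.40e-02]
 [3.44e+02 2.47e+02 5.68e-01 1.15e-01 7.40e-02]
 [3.44e+02 2.46e+02 5.67e-01 1.15e-01 7.40e-02]
 [1.62e+02 2.53e+02 5.72e-01 2.90e-02 7.40e-02]
 [3.43e+02 2.59e+02 5.74e-01 1.15e-01 7.40e-02]
 [3.43e+02 2.53e+02 5.71e-01 1.15e-01 7.40e-02]
 [1.63e+02 2.68e+02 5.80e-01 2.90e-02 7.40e-02]
 [1.63e+02 2.69e+02 5.81e-01 2.90e-02 7.40e-02]
 [3.43e+02 2.56e+02 5.72e-01 1.15e-01 7.40e-02]]
```

The finger tips measure about 30 mm higher than the reported TCP implies: z 0.073 open, when 0.043 was expected. That explains the miss, since the fingers closed above the 58 mm fin. I'll go 30 mm lower and watch the force.

Emit:
send_rows([
  [0,0,0,0,0,15,-1],
  [0,0,0,0,0,15,-1],
  [0,0,0,0,0,0,1],
  [0,0,0,0,0,0,1],
  [0,0,0,0,0,0,1],
  [0,0,0,0,0,0,1],
  [0,0,0,0,0,0,1],
  [0,0,0,0,0,0,1],
  [0,0,0,0,0,0,1],
  [0,0,0,0,0,0,1],
])

```text
time_s: 7.45
eef_pos: [0.5759, 0.0723, -0.0002]
eef_rot: [0.0, -0.008, 1.0, -0.0]
wrist_force: [-1.4, -0.0, 5.5]
opening: 0.147
grasp_force: 59.2
```

Emit:
send_rows([
  [0,0,0,10,0,0,1],
  [0,0,0,15,0,0,1],
  [0,0,0,15,0,0,1],
  [0,0,0,15,0,0,1],
  [0,0,0,15,0,0,1],
  [0,0,0,15,0,0,1],
  [0,0,0,15,0,0,1],
  [0,0,0,15,0,0,1],
  [0,0,0,15,0,0,1],
  [0,0,0,5,0,0,1],
])

```text
time_s: 8.45
eef_pos: [0.4405, 0.0701, -0.0002]
eef_rot: [0.001, -0.008, 1.0, -0.0]
wrist_force: [3.8, 0.1, 3.8]
opening: 0.151
grasp_force: 59.1
```

Emit:
send_rows([
  [0,0,0,0,0,0,1],
  [0,0,0,0,0,0,-1],
  [0,0,0,0,0,0,-1],
  [0,0,0,0,0,0,-1],
  [0,0,0,0,0,0,-1],
  [0,0,0,0,0,0,-1],
  [0,0,0,0,0,-30,-1],
  [0,0,0,0,0,-30,-1],
  [0,0,0,0,0,-30,-1],
  [0,0,0,0,0,0,-1],
])

```text
time_s: 9.45
eef_pos: [0.4438, 0.0699, 0.0931]
eef_rot: [0.004, -0.008, 1.0, -0.0]
wrist_force: [1.4, 0.7, 0.2]
opening: 1.002
grasp_force: 0.0
```

```bash
python3 - <<'E'
from h import *
plan([(590,-76.7,90),(590,-76.7,-1)],0.9)
E
```

```text
at [443.8  69.9  93.1] th 1.0 q [-0.11  0.03  2.02  0.    1.09 -1.7 ] tilt fix [-0.1  0.4  0. ]
turn rz 0.1: 1 x 0.05
(590, -76.7, 90) tool [-143.9 -148.9    3.1] = 6 x [-24.  -24.8   0.5]
(590, -76.7, -1) tool [ 0.  0. 91.] = 3 x [ 0.   0.  30.3]
```

Emit:
send_rows([
  [0,0,0,-21,-24,0,-1],
  [0,0,0,-25,-25,0,-1],
  [0,0,0,-25,-25,0,-1],
  [0,0,0,-25,-25,0,-1],
  [0,0,0,-25,-25,0,-1],
  [0,0,0,-25,-25,0,-1],
  [0,0,0,0,0,0,-1],
  [0,0,0,0,0,30,-1],
  [0,0,0,0,0,30,-1],
  [0,0,0,0,0,0,-1],
])

```text
time_s: 10.45
eef_pos: [0.584, -0.0746, 0.024]
eef_rot: [-0.005, -0.008, 1.0, 0.002]
wrist_force: [-0.5, 0.2, -1.6]
opening: 0.999
grasp_force: 0.0
```

Emit:
send_rows([
  [0,0,0,0,0,15,-1],
  [0,0,0,0,0,15,-1],
  [0,0,0,0,0,0,1],
  [0,0,0,0,0,0,1],
  [0,0,0,0,0,0,1],
  [0,0,0,0,0,0,1],
  [0,0,0,0,0,0,1],
  [0,0,0,0,0,0,1],
  [0,0,0,0,0,0,1],
  [0,0,0,0,0,0,1],
])

```text
time_s: 11.45
eef_pos: [0.5895, -0.0767, 0.0001]
eef_rot: [0.001, -0.008, 1.0, -0.0]
wrist_force: [-1.3, 0.2, 6.0]
opening: 0.152
grasp_force: 59.3
```

Emit:
send_rows([
  [0,0,0,13,0,0,1],
  [0,0,0,15,0,0,1],
  [0,0,0,15,0,0,1],
  [0,0,0,15,0,0,1],
  [0,0,0,15,0,0,1],
  [0,0,0,15,0,0,1],
  [0,0,0,15,0,0,1],
  [0,0,0,15,0,0,1],
  [0,0,0,15,0,0,1],
  [0,0,0,15,0,0,1],
])

```text
time_s: 12.45
eef_pos: [0.4421, -0.0795, 0.0001]
eef_rot: [0.002, -0.008, 1.0, -0.001]
wrist_force: [3.7, -0.6, 2.9]
opening: 0.15
grasp_force: 59.3
```

Emit:
send_rows([
  [0,0,0,0,0,0,1],
  [0,0,0,0,0,0,-1],
  [0,0,0,0,0,0,-1],
  [0,0,0,0,0,0,-1],
  [0,0,0,0,0,0,-1],
  [0,0,0,0,0,0,-1],
  [0,0,0,0,0,-30,-1],
  [0,0,0,0,0,-30,-1],
  [0,0,7.2,0,0,-30,-1],
  [0,0,0,0,0,0,-1],
])

```text
time_s: 13.45
eef_pos: [0.444, -0.0802, 0.0931]
eef_rot: [0.004, 0.056, 0.998, -0.001]
wrist_force: [0.8, 0.4, -0.2]
opening: 1.0
grasp_force: 0.0
```

```bash
python3 - <<'E'
from h import *
c=ctrl.camera('top')
for r in pieces(c): print(np.round(r,2))
P=cloud(c)
for s in (.075,-.075):
    m=(P[...,2]>.045)&(P[...,2]<.07)&(P[...,0]>.45)&(P[...,0]<.632)&(abs(P[...,1]-s)<.074)
    v,u=np.nonzero(m);q=P[v,u];print('bin',q.min(0).round(3),q.max(0).round(3))
np.savez('pics/top2.npz',**c)
plan([(499,-263,70),(499,-263,-25)],-6.3)
E
```

```text
[1.0400e+02 4.7642e+02 3.5824e+02 7.6060e+01 1.3830e+01 2.2200e+00
 1.7398e+02 2.2148e+02 2.0000e-02]
[ 1.0800e+02  4.9898e+02 -2.6283e+02  1.8500e+01  7.6960e+01  8.3680e+01
  3.5209e+02  2.1859e+02  2.0000e-02]
[1.0800e+02 5.0353e+02 4.4465e+02 7.6130e+01 1.7460e+01 1.6540e+01
 1.4949e+02 2.1342e+02 2.0000e-02]
[ 1.1300e+02  5.2558e+02 -3.7338e+02  7.7280e+01  1.9110e+01  7.2300e+00
  3.8335e+02  2.1147e+02  2.0000e-02]
[1.0000e+02 5.1478e+02 2.5564e+02 7.3160e+01 1.3920e+01 1.7500e+00
 2.0410e+02 2.1122e+02 2.0000e-02]
[ 8.7000e+01  6.0026e+02 -1.0825e+02  1.5143e+02  7.5260e+01  4.9600e+01
  3.1105e+02  1.9105e+02  5.0000e-02]
bin [0.451 0.011 0.047] [0.621 0.136 0.064]
bin [ 0.456 -0.139  0.045] [ 0.622 -0.014  0.066]
at [442.7 -79.6  91.1] th -6.2 q [-0.44  0.03  2.01  0.    1.09 -1.9 ] tilt fix [-0.1  0.3  0. ]
turn rz 0.1: 1 x 0.06
(499, -263, 70) tool [ -76.1 -176.1   21.1] = 5 x [-15.2 -35.2   4.2]
(499, -263, -25) tool [ 0.  0. 95.] = 3 x [ 0.   0.  31.7]
```

Emit:
send_rows([
  [0,0,0,-15,-35,0,-1],
  [0,0,0,-15,-35,5,-1],
  [0,0,0,-15,-35,5,-1],
  [0,0,0,-15,-35,5,-1],
  [0,0,0,-16,-36,5,-1],
  [0,0,0,0,0,0,-1],
  [0,0,0,0,0,30,-1],
  [0,0,0,0,0,30,-1],
  [0,0,0,0,0,20,-1],
  [0,0,0,0,0,15,-1],
])

```text
time_s: 14.5
eef_pos: [0.4954, -0.2602, -0.0287]
eef_rot: [-0.002, 0.054, 0.999, 0.001]
wrist_force: [1.0, 0.0, 0.3]
opening: 1.003
grasp_force: 0.0
```

Emit:
send_rows([
  [0,0,0,0,0,0,-1],
  [0,0,0,0,0,0,1],
  [0,0,0,0,0,0,1],
  [0,0,0,0,0,0,1],
  [0,0,0,0,0,0,1],
  [0,0,0,0,0,0,1],
  [0,0,0,0,0,0,1],
  [0,0,0,0,0,0,1],
  [0,0,0,0,0,-20,1],
  [0,0,0,0,0,-30,1],
])

```text
time_s: 15.5
eef_pos: [0.4955, -0.2607, 0.0227]
eef_rot: [-0.002, 0.055, 0.999, 0.002]
wrist_force: [0.7, -0.3, -1.4]
opening: 0.242
grasp_force: 59.0
```

Emit:
send_rows([
  [0,0,0,0,0,-30,1],
  [0,0,0,0,0,-30,1],
  [0,0,5.7,0,0,0,1],
  [0,0,0,0,0,0,1],
  [0,0,0,0,0,0,1],
  [0,0,0,0,0,0,1],
  [0,0,0,0,0,0,1],
  [0,0,0,0,0,0,1],
  [0,0,0,0,0,0,1],
  [0,0,0,0,0,0,1],
])

```text
time_s: 16.5
eef_pos: [0.4972, -0.2621, 0.084]
eef_rot: [-0.0, 0.104, 0.995, 0.0]
wrist_force: [0.0, -0.1, -1.3]
opening: 0.242
grasp_force: 59.0
```

```bash
python3 - <<'E'
from h import *
# bin_right frame target
def binpt(o,dx,dy,a=.9): 
    a=np.radians(a);return o[0]+dx*np.cos(a)-dy*np.sin(a),o[1]+dx*np.sin(a)+dy*np.cos(a)
x,y=binpt((543,-78),-24,-26);print(x,y)
plan([(x,y,85),(x,y,-15)],-12)
E
```

```text
519.4113510705475 -104.37376806000688
at [ 497.2 -262.1   84. ] th -12.0 q [-0.7   0.29  1.73 -0.    1.12 -2.06] tilt fix [ 0. -0.  0.]
turn rz 0.0: 1 x 0.05
(np.float64(519.4113510705475), np.float64(-104.37376806000688), 85) tool [ 11.1 158.9  -1. ] = 4 x [ 2.8 39.7 -0.2]
(np.float64(519.4113510705475), np.float64(-104.37376806000688), -15) tool [  0.   0. 100.] = 3 x [ 0.   0.  33.3]
```

Emit:
send_rows([
  [0,0,0,2,32,0,1],
  [0,0,0,3,32,0,1],
  [0,0,0,2,32,0,1],
  [0,0,0,2,32,0,1],
  [0,0,0,2,31,0,1],
  [0,0,0,0,0,0,1],
  [0,0,0,0,0,0,1],
  [0,0,0,0,0,30,1],
  [0,0,0,0,0,30,1],
  [0,0,0,0,0,20,1],
])

```text
time_s: 17.5
eef_pos: [0.5186, -0.1053, 0.0025]
eef_rot: [-0.001, 0.105, 0.994, 0.0]
wrist_force: [-0.5, -0.5, 0.3]
opening: 0.241
grasp_force: 59.1
```

Emit:
send_rows([
  [0,0,0,0,0,10,1],
  [0,0,0,0,0,10,1],
  [0,0,0,0,0,0,1],
  [0,0,0,0,0,0,0.2],
  [0,0,0,0,0,0,0.2],
  [0,0,0,0,0,0,0.2],
  [0,0,0,0,0,-30,0.2],
  [0,0,0,0,0,-40,0.2],
  [0,0,0,0,0,-30,-1],
  [0,0,0,0,0,0,-1],
])

```text
time_s: 18.5
eef_pos: [0.523, -0.1063, 0.089]
eef_rot: [0.004, 0.104, 0.995, -0.002]
wrist_force: [0.4, -0.1, 0.4]
opening: 0.728
grasp_force: 0.0
```

```bash
python3 - <<'E'
from h import *
plan([(525,-373,70),(525,-373,-25)],7.2)
E
```

```text
at [ 523.  -106.3   89. ] th -12.0 q [-0.42  0.21  1.81 -0.    1.11 -1.78] tilt fix [-0.1  0.5  0. ]
turn rz -19.2: 3 x -6.39
(525, -373, 70) tool [  31.4 -264.9   19. ] = 7 x [  4.5 -37.8   2.7]
(525, -373, -25) tool [ 0.  0. 95.] = 3 x [ 0.   0.  31.7]
```

Emit:
send_rows([
  [0,0,-6.4,0,0,0,-1],
  [0,0,-6.4,0,0,0,-1],
  [0,0,-6.4,0,0,0,-1],
  [0,0,0,4,-38,0,-1],
  [0,0,0,4,-38,0,-1],
  [0,0,0,4,-38,0,-1],
  [0,0,0,4,-38,0,-1],
  [0,0,0,4,-38,0,-1],
  [0,0,0,4,-38,0,-1],
  [0,0,0,4,-38,0,-1],
])

```text
time_s: 19.5
eef_pos: [0.5243, -0.3733, 0.0829]
eef_rot: [-0.001, -0.063, 0.998, 0.0]
wrist_force: [-0.1, -0.1, -0.4]
opening: 1.001
grasp_force: 0.0
```

Emit:
send_rows([
  [0,0,0,0,0,0,-1],
  [0,0,0,0,0,0,-1],
  [0,0,0,0,0,25,-1],
  [0,0,0,0,0,20,-1],
  [0,0,0,0,0,0,-1],
  [0,0,0,0,0,0,-1],
  [0,0,0,0,0,0,-1],
  [0,0,0,0,0,0,-1],
  [0,0,0,0,0,0,-1],
  [0,0,0,0,0,0,-1],
])

```text
time_s: 20.5
eef_pos: [0.5255, -0.372, 0.0399]
eef_rot: [0.0, -0.063, 0.998, -0.0]
wrist_force: [0.0, 0.1, 0.8]
opening: 1.003
grasp_force: 0.0
```

```bash
python3 - <<'E'
from h import *
plan([(525,-373,-25)],7.2)
c=ctrl.camera('top')
for r in pieces(c): print(np.round(r[:6],1))
E
```

```text
at [ 525.5 -372.    39.9] th 7.2 q [-0.8   0.5   1.53 -0.    1.1  -2.5 ] tilt fix [-0.  0.  0.]
turn rz 0.0: 1 x 0.04
(525, -373, -25) tool [ 0.6 -1.  64.9] = 2 x [ 0.3 -0.5 32.4]
[110.  456.  341.9  75.8  17.2   2.1]
[108.  503.5 444.7  76.1  17.5  16.5]
[ 116.   520.1 -110.7   19.2   79.2   78.8]
[100.  514.8 255.6  73.2  13.9   1.7]
[ 130.   568.3 -125.3  193.8   92.    37.5]
```

Emit:
send_rows([
  [0,0,0,0,-1,30,-1],
  [0,0,0,0,0,20,-1],
  [0,0,0,0,0,15,-1],
  [0,0,0,0,0,0,-1],
  [0,0,0,0,0,0,1],
  [0,0,0,0,0,0,1],
  [0,0,0,0,0,0,1],
  [0,0,0,0,0,0,1],
  [0,0,0,0,0,0,1],
  [0,0,0,0,0,0,1],
])

```text
time_s: 21.55
eef_pos: [0.526, -0.3734, -0.0247]
eef_rot: [0.001, -0.063, 0.998, -0.001]
wrist_force: [-0.1, 0.4, 5.3]
opening: 0.244
grasp_force: 59.7
```

Emit:
send_rows([
  [0,0,0,0,0,-20,1],
  [0,0,0,0,0,-30,1],
  [0,0,0,0,0,-35,1],
  [0,0,-5.8,0,0,-30,1],
  [0,0,0,0,0,0,1],
  [0,0,0,0,0,0,1],
  [0,0,0,0,0,0,1],
  [0,0,0,0,0,0,1],
  [0,0,0,0,0,0,1],
  [0,0,0,0,0,0,1],
])

```text
time_s: 22.55
eef_pos: [0.525, -0.3723, 0.0882]
eef_rot: [-0.0, -0.113, 0.994, 0.001]
wrist_force: [0.6, 0.1, -1.5]
opening: 0.242
grasp_force: 58.9
```

```bash
python3 - <<'E'
from h import *
plan([(517,98,90),(517,98,-15)],13)
E
```

```text
at [ 525.  -372.3   88.2] th 13.0 q [-0.8   0.44  1.51 -0.    1.19 -2.6 ] tilt fix [ 0.1 -0.   0. ]
turn rz 0.0: 1 x 0.03
(517, 98, 90) tool [-98.1 460.1  -1.8] = 12 x [-8.2 38.3 -0.1]
(517, 98, -15) tool [  0.   0. 105.] = 3 x [ 0.  0. 35.]
```

Emit:
send_rows([
  [0,0,0,-8,38,0,1],
  [0,0,0,-8,38,0,1],
  [0,0,0,-8,38,0,1],
  [0,0,0,-8,38,0,1],
  [0,0,0,-8,38,0,1],
  [0,0,0,-8,38,0,1],
  [0,0,0,-8,38,0,1],
  [0,0,0,-8,38,0,1],
  [0,0,0,-8,38,0,1],
  [0,0,0,-8,38,0,1],
])

```text
time_s: 23.55
eef_pos: [0.5173, 0.0171, 0.0892]
eef_rot: [0.0, -0.113, 0.994, -0.0]
wrist_force: [0.6, -0.1, 0.3]
opening: 0.239
grasp_force: 59.0
```

Emit:
send_rows([
  [0,0,0,-9,40,0,1],
  [0,0,0,-9,40,0,1],
  [0,0,0,0,0,0,1],
  [0,0,0,0,0,0,1],
  [0,0,0,0,0,0,1],
  [0,0,0,0,0,0,1],
  [0,0,0,0,0,0,1],
  [0,0,0,0,0,0,1],
  [0,0,0,0,0,0,1],
  [0,0,0,0,0,0,1],
])

```text
time_s: 24.55
eef_pos: [0.5171, 0.0973, 0.0892]
eef_rot: [-0.0, -0.113, 0.994, -0.0]
wrist_force: [0.2, -0.0, 0.4]
opening: 0.246
grasp_force: 59.1
```

```bash
python3 - <<'E'
from h import *
plan([(517,98,-15)],13)
E
```

```text
at [517.1  97.3  89.2] th 13.0 q [-0.04  0.2   1.82 -0.    1.11 -1.84] tilt fix [-0. -0.  0.]
turn rz 0.0: 1 x 0.01
(517, 98, -15) tool [-1.000e-01  7.000e-01  1.042e+02] = 3 x [-0.   0.2 34.7]
```

Emit:
send_rows([
  [0,0,0,0,0,30,1],
  [0,0,0,0,0,30,1],
  [0,0,0,0,0,25,1],
  [0,0,0,0,0,10,1],
  [0,0,0,0,0,9,1],
  [0,0,0,0,0,0,1],
  [0,0,0,0,0,0,0.2],
  [0,0,0,0,0,0,0.2],
  [0,0,0,0,0,0,0.2],
  [0,0,0,0,0,-30,0.2],
])

```text
time_s: 25.55
eef_pos: [0.5138, 0.0978, 0.0125]
eef_rot: [-0.003, -0.113, 0.994, 0.001]
wrist_force: [-1.0, 0.1, -0.1]
opening: 0.403
grasp_force: 0.0
```

Emit:
send_rows([
  [0,0,0,0,0,-40,0.2],
  [0,0,0,0,0,-30,-1],
  [0,0,5.7,0,0,0,-1],
  [0,0,5.6,0,0,0,-1],
  [0,0,0,0,0,0,-1],
  [0,0,0,0,0,0,-1],
  [0,0,0,0,0,0,-1],
  [0,0,0,0,0,0,-1],
  [0,0,0,0,0,0,-1],
  [0,0,0,0,0,0,-1],
])

```text
time_s: 26.55
eef_pos: [0.517, 0.0976, 0.0851]
eef_rot: [-0.0, -0.015, 1.0, 0.0]
wrist_force: [0.3, 0.2, -1.1]
opening: 0.999
grasp_force: 0.0
```

```bash
python3 - <<'E'
from h import *
plan([(514.5,255,40),(514.5,255,-25)],1.7)
E
```

```text
at [517.   97.6  85.1] th 1.8 q [-0.04  0.21  1.83  0.    1.1  -1.64] tilt fix [ 0. -0.  0.]
turn rz 0.1: 1 x 0.06
(514.5, 255, 40) tool [ -2.2 157.5  45.1] = 5 x [-0.4 31.5  9. ]
(514.5, 255, -25) tool [ 0.  0. 65.] = 2 x [ 0.   0.  32.5]
```

Emit:
send_rows([
  [0,0,0,0,30,0,-1],
  [0,0,0,0,32,0,-1],
  [0,0,0,0,32,0,-1],
  [0,0,0,0,32,0,-1],
  [0,0,0,-2,31,0,-1],
  [0,0,0,0,0,0,-1],
  [0,0,0,0,0,0,-1],
  [0,0,0,0,0,25,-1],
  [0,0,0,0,0,20,-1],
  [0,0,0,0,0,0,-1],
])

```text
time_s: 27.55
eef_pos: [0.5118, 0.2525, 0.0373]
eef_rot: [-0.003, -0.015, 1.0, -0.001]
wrist_force: [-0.7, -0.3, -0.5]
opening: 1.0
grasp_force: 0.0
```

```bash
python3 - <<'E'
from h import *
plan([(514.5,255,-25)],1.7)
o=ctrl.get_obs();w=ctrl.camera('wrist')
c=ctrl.camera('top')
for r in pieces(c): print(np.round(r[:6],1))
for r in pieces(w,o): print('w',np.round(r[:8],1))
a=cv2.resize(c['color'][155:250,130:370],(800,317),interpolation=cv2.INTER_CUBIC);b=cv2.resize(w['color'],(370,278));b=np.hstack([b,np.zeros((278,430,3),np.uint8)])
save('x3.png',np.vstack([a,b]))
E
```

```text
at [511.8 252.5  37.3] th 1.7 q [ 0.25  0.38  1.73 -0.    1.04 -1.35] tilt fix [-0.1 -0.3  0. ]
turn rz -0.0: 1 x -0.04
(514.5, 255, -25) tool [-2.8  2.4 62.3] = 2 x [-1.4  1.2 31.1]
[108.  503.5 444.7  76.1  17.5  16.5]
[ 116.   520.1 -110.7   19.2   79.2   78.8]
[110.  518.   98.6  75.9  17.8  12.4]
[ 128.   568.8 -125.9  193.8   93.5   37.5]
w [234.  646.  112.3  11.3  29.9  57.6  75.5 369.4]
w [3.354e+03 5.124e+02 2.560e+02 8.200e+01 2.120e+01 6.000e-01 2.579e+02
 2.127e+02]
w [329.  494.8 424.4  61.6   2.8  15.3 509.5 194.3]
w [2.467e+03 5.155e+02 9.290e+01 8.220e+01 2.030e+01 4.000e-01 1.860e+01
 2.064e+02]
w [1.0205e+04 5.1970e+02 1.2090e+02 1.3320e+02 5.5900e+01 1.1000e+00
 6.5000e+01 2.0600e+02]
w [4626.   453.3  340.8   24.3   80.3   88.2  398.4  127. ]
```

View pics/x3.png

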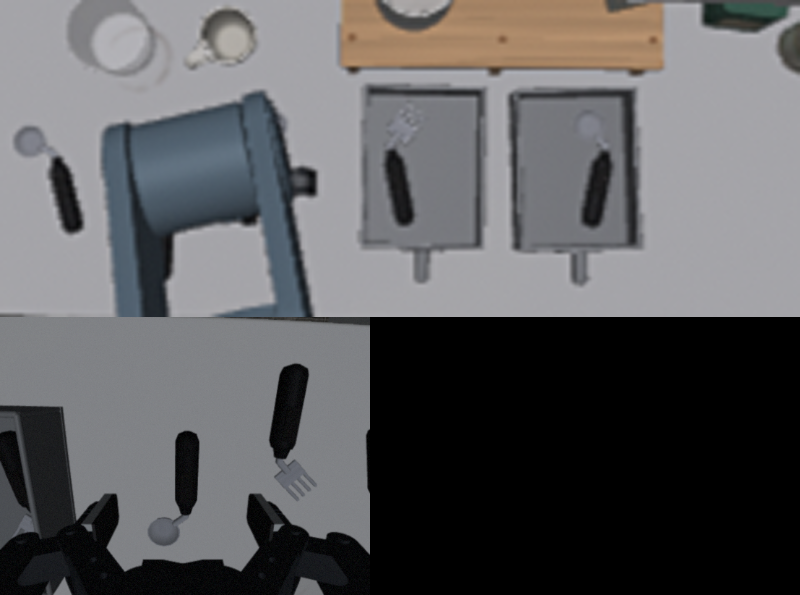

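The pieces lie well: fork_l in the left bin at (400,185) and spoon_r in the right bin at (595,185). fork_r has been knocked to about (453,341) mm. I carry on with spoon_l, which sits between the fingers.

Emit:
send_rows([
  [0,0,0,0,0,30,-1],
  [0,0,0,0,0,20,-1],
  [0,0,0,0,0,15,-1],
  [0,0,0,0,0,0,-1],
  [0,0,0,0,0,0,1],
  [0,0,0,0,0,0,1],
  [0,0,0,0,0,0,1],
  [0,0,0,0,0,0,1],
  [0,0,0,0,0,0,1],
  [0,0,0,0,0,0,1],
])

```text
time_s: 28.65
eef_pos: [0.5151, 0.2548, -0.0239]
eef_rot: [0.001, -0.015, 1.0, 0.0]
wrist_force: [-0.3, 0.3, 5.8]
opening: 0.241
grasp_force: 59.7
```

Emit:
send_rows([
  [0,0,0,0,0,-20,1],
  [0,0,0,0,0,-30,1],
  [0,0,0,0,0,-35,1],
  [0,0,-5.7,0,0,-30,1],
  [0,0,-5.6,0,0,0,1],
  [0,0,0,0,0,0,1],
  [0,0,0,0,0,0,1],
  [0,0,0,0,0,0,1],
  [0,0,0,0,0,0,1],
  [0,0,0,0,0,0,1],
])

```text
time_s: 29.65
eef_pos: [0.5138, 0.2544, 0.0895]
eef_rot: [-0.001, -0.113, 0.994, -0.0]
wrist_force: [-0.1, 0.4, -0.8]
opening: 0.243
grasp_force: 58.9
```

```bash
python3 - <<'E'
from h import *
plan([(518,52,90),(518,52,-15)],13)
E
```

```text
at [513.8 254.4  89.5] th 13.0 q [ 0.25  0.3   1.7  -0.    1.14 -1.54] tilt fix [-0.  -0.1  0. ]
turn rz -0.0: 1 x -0.01
(518, 52, 90) tool [  41.5 -198.1   -0.5] = 6 x [  6.9 -33.   -0.1]
(518, 52, -15) tool [  0.   0. 105.] = 3 x [ 0.  0. 35.]
```

Emit:
send_rows([
  [0,0,0,7,-33,0,1],
  [0,0,0,7,-33,0,1],
  [0,0,0,7,-33,0,1],
  [0,0,0,7,-33,0,1],
  [0,0,0,7,-33,0,1],
  [0,0,0,7,-33,0,1],
  [0,0,0,0,0,0,1],
  [0,0,0,0,0,0,1],
  [0,0,0,0,0,0,1],
  [0,0,0,0,0,0,1],
])

```text
time_s: 30.65
eef_pos: [0.5179, 0.0532, 0.0901]
eef_rot: [-0.0, -0.114, 0.993, 0.0]
wrist_force: [-0.1, -0.5, -0.6]
opening: 0.245
grasp_force: 59.0
```

Emit:
send_rows([
  [0,0,0,0,0,30,1],
  [0,0,0,0,0,30,1],
  [0,0,0,0,0,25,1],
  [0,0,0,0,0,10,1],
  [0,0,0,0,0,9,1],
  [0,0,0,0,0,0,1],
  [0,0,0,0,0,0,0.2],
  [0,0,0,0,0,0,0.2],
  [0,0,0,0,0,0,0.2],
  [0,0,0,0,0,-30,0.2],
])

```text
time_s: 31.65
eef_pos: [0.5149, 0.0524, 0.0138]
eef_rot: [-0.003, -0.113, 0.994, 0.001]
wrist_force: [-0.1, 0.4, -0.1]
opening: 0.398
grasp_force: 0.0
```

Emit:
send_rows([
  [0,0,0,0,0,-40,0.2],
  [0,0,0,0,0,-30,-1],
  [0,0,0,0,0,0,-1],
  [0,0,0,0,0,0,-1],
  [0,0,0,0,0,0,-1],
  [0,0,0,0,0,0,-1],
  [0,0,0,0,0,0,-1],
  [0,0,0,0,0,0,-1],
  [0,0,0,0,0,0,-1],
  [0,0,0,0,0,0,-1],
])

```text
time_s: 32.65
eef_pos: [0.518, 0.0522, 0.086]
eef_rot: [-0.0, -0.114, 0.994, 0.0]
wrist_force: [0.2, -0.9, -0.3]
opening: 1.0
grasp_force: 0.0
```

```bash
python3 - <<'E'
from h import *
c=ctrl.camera('top')
for r in pieces(c): print(np.round(r[:6],1))
plan([(455,341.5,84),(455,341.5,-25)],0)
E
```

```text
[111.  456.  341.9  75.8  17.2   2.1]
[109.  503.4 445.   76.1  18.3  16.5]
[ 116.   520.1 -110.7   19.2   79.2   78.8]
[ 128.   568.3 -125.3  193.8   92.    37.5]
at [518.   52.2  86.1] th 13.0 q [-0.13  0.2   1.84  0.    1.1  -1.93] tilt fix [ 0. -0.  0.]
turn rz 13.0: 2 x 6.52
(455, 341.5, 84) tool [ 63.  289.3   2.1] = 8 x [ 7.9 36.2  0.3]
(455, 341.5, -25) tool [  0.   0. 109.] = 3 x [ 0.   0.  36.3]
```

Emit:
send_rows([
  [0,0,6,0,0,0,-1],
  [0,0,6,0,0,0,-1],
  [0,0,0,9,36,0,-1],
  [0,0,0,9,36,0,-1],
  [0,0,0,9,36,0,-1],
  [0,0,0,9,36,0,-1],
  [0,0,0,9,36,0,-1],
  [0,0,0,9,36,0,-1],
  [0,0,0,9,36,0,-1],
  [0,0,0,9,36,0,-1],
])

```text
time_s: 33.7
eef_pos: [0.4403, 0.3403, 0.0863]
eef_rot: [0.0, -0.009, 1.0, 0.0]
wrist_force: [0.8, -0.9, 0.5]
opening: 1.0
grasp_force: 0.0
```

Emit:
send_rows([
  [0,0,0,0,0,0,-1],
  [0,0,0,0,0,0,-1],
  [0,0,0,0,0,25,-1],
  [0,0,0,0,0,20,-1],
  [0,0,0,0,0,0,-1],
  [0,0,0,0,0,0,-1],
  [0,0,0,0,0,0,-1],
  [0,0,0,0,0,0,-1],
  [0,0,0,0,0,0,-1],
  [0,0,0,0,0,0,-1],
])

```text
time_s: 34.7
eef_pos: [0.4411, 0.339, 0.0418]
eef_rot: [0.0, -0.009, 1.0, 0.0]
wrist_force: [0.2, 0.2, -0.0]
opening: 0.995
grasp_force: 0.0
```

```bash
python3 - <<'E'
from h import *
o=ctrl.get_obs();w=ctrl.camera('wrist')
for r in pieces(w,o): print('w',np.round(r[:8],1))
plan([(455,341.5,-25)],1)
E
```

```text
w [439.  506.2 153.9  10.2  57.1  76.6   4.  294.6]
w [942.  474.1 443.3  48.3  18.5  45.9 390.9 256.7]
w [3084.   451.6  344.    21.1   83.1   88.5  259.7  223.7]
w [7.700e+01 3.727e+02 4.824e+02 1.000e+00 3.500e+01 1.000e-01 4.823e+02
 1.175e+02]
w [250.  361.9 395.4  11.2  10.9   1.4 348.8  94. ]
w [254.  361.7 380.1  12.5  15.6  51.7 322.1  94. ]
w [1446.   364.8  340.7   68.2   17.1   89.9  258.3  102.1]
w [924.  364.6 221.7  39.4  16.9  89.2  60.2  92.7]
w [7.160e+02 3.645e+02 1.898e+02 1.670e+01 2.240e+01 3.000e-01 1.800e+01
 9.780e+01]
at [441.  339.   41.6] th 1.0 q [ 0.44  0.34  1.77 -0.    1.03 -1.15] tilt fix [ 0.  0. -0.]
turn rz 0.0: 1 x 0.05
(455, 341.5, -25) tool [-14.    2.3  66.6] = 2 x [-7.   1.1 33.3]
```

Emit:
send_rows([
  [0,0,0,-12,3,20,-1],
  [0,0,0,0,0,20,-1],
  [0,0,0,0,0,15,-1],
  [0,0,0,0,0,11,-1],
  [0,0,0,0,0,0,1],
  [0,0,0,0,0,0,1],
  [0,0,0,0,0,0,1],
  [0,0,0,0,0,0,1],
  [0,0,0,0,0,0,1],
  [0,0,0,0,0,0,1],
])

```text
time_s: 35.75
eef_pos: [0.4538, 0.3425, -0.0237]
eef_rot: [0.001, -0.009, 1.0, 0.0]
wrist_force: [-0.0, 0.6, 6.7]
opening: 0.236
grasp_force: 60.0
```

Emit:
send_rows([
  [0,0,0,0,0,-20,1],
  [0,0,0,0,0,-30,1],
  [0,0,0,0,0,-35,1],
  [0,0,6,0,0,-30,1],
  [0,0,6,0,0,0,1],
  [0,0,0,0,0,0,1],
  [0,0,0,0,0,0,1],
  [0,0,0,0,0,0,1],
  [0,0,0,0,0,0,1],
  [0,0,0,0,0,0,1],
])

```text
time_s: 36.75
eef_pos: [0.4524, 0.3418, 0.0895]
eef_rot: [-0.001, 0.095, 0.995, -0.0]
wrist_force: [0.1, 0.2, -1.1]
opening: 0.241
grasp_force: 59.2
```

```bash
python3 - <<'E'
from h import *
plan([(519,-52,90),(519,-52,-15)],-11)
E
```

```text
at [452.4 341.8  89.5] th -10.9 q [ 0.44  0.29  1.72 -0.    1.14 -0.94] tilt fix [-0.  -0.1  0. ]
turn rz 0.1: 1 x 0.08
(519, -52, 90) tool [-140.5 -373.9   -0.5] = 10 x [-14.1 -37.4  -0. ]
(519, -52, -15) tool [  0.   0. 105.] = 3 x [ 0.  0. 35.]
```

Emit:
send_rows([
  [0,0,0,-14,-37,0,1],
  [0,0,0,-14,-37,0,1],
  [0,0,0,-14,-37,0,1],
  [0,0,0,-14,-37,0,1],
  [0,0,0,-14,-37,0,1],
  [0,0,0,-14,-37,0,1],
  [0,0,0,-14,-37,0,1],
  [0,0,0,-14,-37,0,1],
  [0,0,0,-14,-39,0,1],
  [0,0,0,-14,-39,0,1],
])

```text
time_s: 37.75
eef_pos: [0.5191, -0.0534, 0.0901]
eef_rot: [-0.0, 0.095, 0.995, 0.0]
wrist_force: [1.3, 0.4, -0.1]
opening: 0.237
grasp_force: 59.2
```

Emit:
send_rows([
  [0,0,0,0,0,0,1],
  [0,0,0,0,0,0,1],
  [0,0,0,0,0,0,1],
  [0,0,0,0,0,0,1],
  [0,0,0,0,0,0,1],
  [0,0,0,0,0,0,1],
  [0,0,0,0,0,0,1],
  [0,0,0,0,0,0,1],
  [0,0,0,0,0,30,1],
  [0,0,0,0,0,0,1],
])

```text
time_s: 38.75
eef_pos: [0.5163, -0.0509, 0.0573]
eef_rot: [-0.003, 0.096, 0.995, 0.001]
wrist_force: [-0.8, 1.1, -1.3]
opening: 0.24
grasp_force: 59.2
```

```bash
python3 - <<'E'
from h import *
o=ctrl.get_obs();print(o['opening'])
plan([(519,-52,-15)],-11)
E
```

```text
0.239565902034833
at [516.3 -50.9  57.3] th -11.0 q [-0.33  0.24  1.85 -0.    1.05 -1.71] tilt fix [ 0.  -0.3  0. ]
turn rz 0.0: 1 x 0.04
(519, -52, -15) tool [-2.8 -0.6 72.3] = 2 x [-1.4 -0.3 36.1]
```

Emit:
send_rows([
  [0,0,0,0,0,30,1],
  [0,0,0,0,0,25,1],
  [0,0,0,0,0,10,1],
  [0,0,0,0,0,9,1],
  [0,0,0,0,0,0,1],
  [0,0,0,0,0,0,0.3],
  [0,0,0,0,0,0,0.3],
  [0,0,0,0,0,0,0.3],
  [0,0,0,0,0,-30,0.3],
  [0,0,0,0,0,-40,0.3],
])

```text
time_s: 39.75
eef_pos: [0.5173, -0.0509, 0.0555]
eef_rot: [-0.002, 0.096, 0.995, 0.001]
wrist_force: [0.7, -0.6, 0.0]
opening: 0.351
grasp_force: 0.0
```

Emit:
send_rows([
  [0,0,0,0,0,-30,-1],
  [0,0,-8.5,0,0,0,-1],
  [0,0,-8.5,0,0,0,-1],
  [0,0,-8.5,0,0,0,-1],
  [0,0,-2,0,0,0,-1],
  [0,0,0,0,0,0,-1],
  [0,0,0,0,0,0,-1],
  [0,0,0,0,0,0,-1],
  [0,0,0,0,0,0,-1],
  [0,0,0,0,0,0,-1],
])

```text
time_s: 40.75
eef_pos: [0.5191, -0.0517, 0.0862]
eef_rot: [0.0, -0.144, 0.99, 0.0]
wrist_force: [-0.4, -0.4, 0.2]
opening: 1.002
grasp_force: 0.0
```

```bash
python3 - <<'E'
from h import *
c=ctrl.camera('top')
for r in pieces(c): print(np.round(r[:6],1))
plan([(503.5,444.7,85),(503.5,444.7,-25)],16.5)
E
```

```text
[109.  503.4 445.   76.1  18.3  16.5]
[110.  518.4  52.   75.9  18.5  12.3]
[110.  518.   98.6  75.9  17.8  12.4]
at [519.1 -51.7  86.2] th 16.5 q [-0.33  0.2   1.84  0.    1.1  -2.19] tilt fix [ 0. -0.  0.]
turn rz 0.0: 1 x 0.02
(503.5, 444.7, 85) tool [-126.1  480.4    1.2] = 13 x [-9.7 37.   0.1]
(503.5, 444.7, -25) tool [  0.   0. 110.] = 3 x [ 0.   0.  36.7]
```

Emit:
send_rows([
  [0,0,0,-10,37,0,-1],
  [0,0,0,-10,37,0,-1],
  [0,0,0,-10,37,0,-1],
  [0,0,0,-10,37,0,-1],
  [0,0,0,-10,37,0,-1],
  [0,0,0,-10,37,0,-1],
  [0,0,0,-10,37,0,-1],
  [0,0,0,-10,37,0,-1],
  [0,0,0,-10,37,0,-1],
  [0,0,0,-9,37,0,-1],
])

```text
time_s: 41.8
eef_pos: [0.5085, 0.3327, 0.0862]
eef_rot: [0.0, -0.144, 0.99, -0.0]
wrist_force: [0.1, 0.1, 0.1]
opening: 1.001
grasp_force: 0.0
```

Emit:
send_rows([
  [0,0,0,-9,37,0,-1],
  [0,0,0,-9,37,0,-1],
  [0,0,0,-9,37,0,-1],
  [0,0,0,0,0,0,-1],
  [0,0,0,0,0,25,-1],
  [0,0,0,0,0,20,-1],
  [0,0,0,0,0,0,-1],
  [0,0,0,0,0,0,-1],
  [0,0,0,0,0,0,-1],
  [0,0,0,0,0,0,-1],
])

```text
time_s: 42.8
eef_pos: [0.5041, 0.4456, 0.0429]
eef_rot: [0.001, -0.144, 0.99, 0.001]
wrist_force: [-0.3, 0.7, 0.5]
opening: 0.999
grasp_force: 0.0
```

```bash
python3 - <<'E'
from h import *
o=ctrl.get_obs();w=ctrl.camera('wrist')
for r in pieces(w,o)[:4]: print('w',np.round(r[:8],1))
plan([(503.5,444.7,-25)],16.5)
c=ctrl.camera('top')
for r in pieces(c): print(np.round(r[:6],1))
save('x4.png',cv2.resize(c['color'][155:250,200:360],(800,475),interpolation=cv2.INTER_CUBIC))
E
```

```text
w [ 64.  638.8 281.7   4.8  14.4  58.6   3.4 313.4]
w [108.  522.8 657.8  15.6   7.9  31.5 507.8 307.3]
w [789.  507.8 644.4  28.2  35.7  76.2 497.  289.8]
w [3262.   499.9  447.5   83.1   21.1   16.1  256.4  203.8]
at [503.9 445.6  42.7] th 16.5 q [ 0.55  0.55  1.45 -0.    1.13 -1.31] tilt fix [ 0.   0.1 -0. ]
turn rz 0.0: 1 x 0.02
(503.5, 444.7, -25) tool [ 0.6 -0.7 67.7] = 2 x [ 0.3 -0.4 33.8]
[ 115.   519.9 -107.4   19.1   79.3   77.2]
[116.  520.9 -53.3  19.   77.3  77.8]
[109.  518.4  52.   75.9  18.5  12.3]
[109.  518.   98.6  75.9  17.8  12.4]
[ 124.   568.2 -123.8  192.6   92.3   36.7]
```

View pics/x4.png

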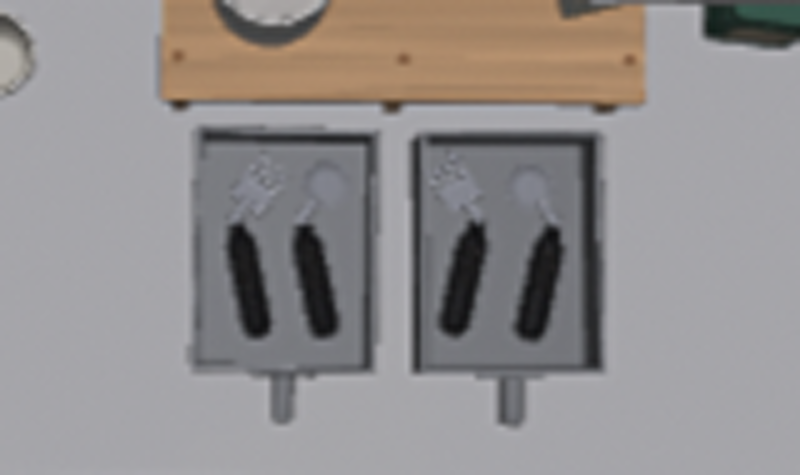

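Both bins look right: fork_l and spoon_l in the left, fork_r and spoon_r in the right. I take the last piece, spoon_r2, and it will go between the two in the right bin.

Emit:
send_rows([
  [0,0,0,1,0,20,-1],
  [0,0,0,0,0,20,-1],
  [0,0,0,0,0,15,-1],
  [0,0,0,0,0,12,-1],
  [0,0,0,0,0,0,1],
  [0,0,0,0,0,0,1],
  [0,0,0,0,0,0,1],
  [0,0,0,0,0,0,1],
  [0,0,0,0,0,0,1],
  [0,0,0,0,0,0,1],
])

```text
time_s: 43.9
eef_pos: [0.5029, 0.4455, -0.0245]
eef_rot: [0.001, -0.144, 0.99, 0.0]
wrist_force: [-0.6, -0.0, 5.3]
opening: 0.24
grasp_force: 59.6
```

Emit:
send_rows([
  [0,0,0,0,0,-20,1],
  [0,0,0,0,0,-30,1],
  [0,0,0,0,0,-35,1],
  [0,0,7,0,0,-40,1],
  [0,0,7,0,0,0,1],
  [0,0,7,0,0,0,1],
  [0,0,7,0,0,0,1],
  [0,0,0,0,0,0,1],
  [0,0,0,0,0,0,1],
  [0,0,0,0,0,0,1],
])

```text
time_s: 44.9
eef_pos: [0.5019, 0.4449, 0.099]
eef_rot: [-0.0, 0.099, 0.995, -0.0]
wrist_force: [0.4, -0.5, -0.4]
opening: 0.244
grasp_force: 58.9
```

```bash
python3 - <<'E'
from h import *
plan([(509,-78,100),(509,-78,5)],-11.5)
E
```

```text
at [501.9 444.9  99. ] th -11.3 q [ 0.55  0.49  1.43 -0.    1.23 -0.82] tilt fix [-0. -0.  0.]
turn rz 0.2: 1 x 0.17
(509, -78, 100) tool [-111.2 -510.9   -1. ] = 14 x [ -7.9 -36.5  -0.1]
(509, -78, 5) tool [ 0.  0. 95.] = 3 x [ 0.   0.  31.7]
```

Emit:
send_rows([
  [0,0,0,-8,-36,0,1],
  [0,0,0,-8,-36,0,1],
  [0,0,0,-8,-36,0,1],
  [0,0,0,-8,-36,0,1],
  [0,0,0,-8,-36,0,1],
  [0,0,0,-8,-36,0,1],
  [0,0,0,-8,-36,0,1],
  [0,0,0,-8,-36,0,1],
  [0,0,0,-8,-36,0,1],
  [0,0,0,-8,-37,0,1],
])

```text
time_s: 45.9
eef_pos: [0.5086, 0.0738, 0.0994]
eef_rot: [0.0, 0.099, 0.995, 0.0]
wrist_force: [-0.4, -0.1, -0.8]
opening: 0.242
grasp_force: 59.0
```

Emit:
send_rows([
  [0,0,0,-8,-37,0,1],
  [0,0,0,-8,-37,0,1],
  [0,0,0,-8,-37,0,1],
  [0,0,0,-7,-37,0,1],
  [0,0,0,0,0,0,1],
  [0,0,0,0,0,0,1],
  [0,0,0,0,0,0,1],
  [0,0,0,0,0,0,1],
  [0,0,0,0,0,0,1],
  [0,0,0,0,0,0,1],
])

```text
time_s: 46.9
eef_pos: [0.5097, -0.0752, 0.0992]
eef_rot: [-0.0, 0.099, 0.995, 0.0]
wrist_force: [-0.3, -0.0, -0.7]
opening: 0.244
grasp_force: 59.1
```

```bash
python3 - <<'E'
from h import *
plan([(509,-78,5)],-11.5)
E
```

```text
at [509.7 -75.2  99.2] th -11.4 q [-0.38  0.17  1.85 -0.    1.13 -1.75] tilt fix [ 0. -0.  0.]
turn rz 0.1: 1 x 0.13
(509, -78, 5) tool [ 0.1 -2.9 94.2] = 3 x [ 0.  -1.  31.4]
```

Emit:
send_rows([
  [0,0,0,0,-3,30,1],
  [0,0,0,0,0,30,1],
  [0,0,0,0,0,20,1],
  [0,0,0,0,0,10,1],
  [0,0,0,0,0,4,1],
  [0,0,0,0,0,0,1],
  [0,0,0,0,0,0,0.3],
  [0,0,0,0,0,0,0.3],
  [0,0,0,0,0,0,0.3],
  [0,0,0,0,0,-20,0.3],
])

```text
time_s: 47.9
eef_pos: [0.5072, -0.0782, 0.0238]
eef_rot: [-0.002, 0.1, 0.995, 0.001]
wrist_force: [0.3, -0.1, 0.1]
opening: 0.347
grasp_force: 0.0
```

Emit:
send_rows([
  [0,0,0,0,0,-40,0.3],
  [0,0,0,0,0,-30,-1],
  [0,0,-6.2,50,0,0,-1],
  [0,0,-6.2,40,0,0,-1],
  [0,0,0,0,0,0,-1],
  [0,0,0,0,0,0,-1],
  [0,0,0,0,0,0,-1],
  [0,0,0,0,0,0,-1],
  [0,0,0,0,0,0,-1],
  [0,0,0,0,0,0,-1],
])

```text
time_s: 48.9
eef_pos: [0.4206, -0.0654, 0.0951]
eef_rot: [-0.0, -0.008, 1.0, 0.0]
wrist_force: [0.3, -0.7, -0.1]
opening: 0.997
grasp_force: 0.0
```

```bash
python3 - <<'E'
from h import *
o=ctrl.get_obs();c=ctrl.camera('top');s=ctrl.camera('scene');w=ctrl.camera('wrist')
a=cv2.resize(c['color'][165:235,230:340],(400,300),interpolation=cv2.INTER_CUBIC)
b=cv2.resize(s['color'][170:270,220:340],(400,300),interpolation=cv2.INTER_CUBIC)
save('x5.png',np.vstack([np.hstack([a,b]),np.hstack([cv2.resize(w['color'],(400,300)),np.zeros((300,400,3),np.uint8)])]))
P=cloud(c);m=(P[...,0]>.46)&(P[...,0]<.618)&(P[...,1]<-.02)&(P[...,1]>-.133)
print('max z right bin',P[m][:,2].max())
plan([(442,-79.6,60),(442,-79.6,0)],.9)
E
```

```text
max z right bin 1.065094833365944
at [420.3 -65.3  95. ] th 0.9 q [-0.43 -0.03  2.06  0.    1.11 -2.02] tilt fix [ 0. -0.  0.]
turn rz 0.0: 1 x 0.04
(442, -79.6, 60) tool [-21.5 -14.6  35. ] = 2 x [-10.7  -7.3  17.5]
(442, -79.6, 0) tool [ 0.  0. 60.] = 2 x [ 0.  0. 30.]
```

View pics/x5.png

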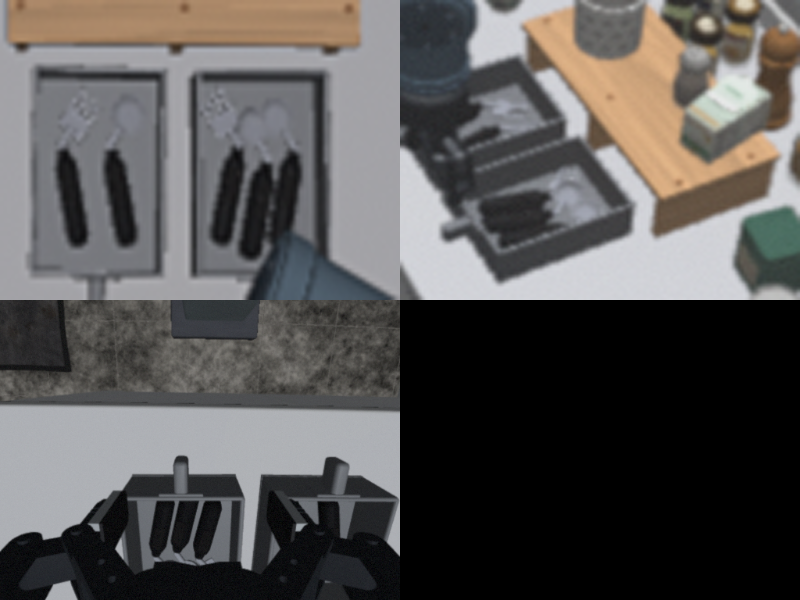

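All three right-hand pieces are nested flat in the right bin at (255,190) and both left-hand pieces are in the left bin. Now I push the right bin home.

Emit:
send_rows([
  [0,0,0,-10,-7,0,-1],
  [0,0,0,-12,-7,0,-1],
  [0,0,0,0,0,0,-1],
  [0,0,0,0,0,30,-1],
  [0,0,0,0,0,30,-1],
  [0,0,0,0,0,20,-1],
  [0,0,0,0,0,15,-1],
  [0,0,0,0,0,0,-1],
  [0,0,0,0,0,0,-1],
  [0,0,0,0,0,0,-1],
])

```text
time_s: 50.05
eef_pos: [0.4433, -0.0793, 0.0011]
eef_rot: [0.001, -0.008, 1.0, -0.0]
wrist_force: [-0.5, 0.3, 1.1]
opening: 0.999
grasp_force: 0.0
```

Emit:
send_rows([
  [0,0,0,0,0,0,1],
  [0,0,0,0,0,0,1],
  [0,0,0,0,0,0,1],
  [0,0,0,0,0,0,1],
  [0,0,0,0,0,0,1],
  [0,0,0,0,0,0,1],
  [0,0,0,-5,0,0,1],
  [0,0,0,-10,0,0,1],
  [0,0,0,-10,0,0,1],
  [0,0,0,0,0,0,1],
])

```text
time_s: 51.05
eef_pos: [0.4684, -0.0787, 0.0005]
eef_rot: [0.0, -0.008, 1.0, -0.0]
wrist_force: [0.0, 0.0, 8.1]
opening: 0.152
grasp_force: 59.8
```

```bash
python3 - <<'E'
from h import *
print(ctrl.get_obs()['opening']);plan([(593,-77,0)],.9)
E
```

```text
0.1518435202480437
at [468.4 -78.7   0.5] th 1.0 q [-0.42  0.26  1.99 -0.    0.9  -2.  ] tilt fix [-0.  0.  0.]
turn rz 0.1: 1 x 0.05
(593, -77, 0) tool [-124.7   -0.2    0.5] = 4 x [-31.2  -0.1   0.1]
```

Emit:
send_rows([
  [0,0,0,-8,0,0,1],
  [0,0,0,-12,0,0,1],
  [0,0,0,-13,0,0,1],
  [0,0,0,-13,0,0,1],
  [0,0,0,-13,0,0,1],
  [0,0,0,-13,0,0,1],
  [0,0,0,-13,0,0,1],
  [0,0,0,-13,0,0,1],
  [0,0,0,-10,0,0,1],
  [0,0,0,0,0,0,1],
])

```text
time_s: 52.05
eef_pos: [0.5765, -0.0769, 0.0005]
eef_rot: [0.001, -0.008, 1.0, -0.0]
wrist_force: [0.2, -0.4, 3.0]
opening: 0.151
grasp_force: 59.3
```

Emit:
send_rows([
  [0,0,0,-4,0,0,1],
  [0,0,0,-3,0,0,1],
  [0,0,0,-3,0,0,1],
  [0,0,0,-2,0,0,1],
  [0,0,0,-2,0,0,1],
  [0,0,0,0,0,0,1],
  [0,0,0,0,0,0,1],
  [0,0,0,0,0,0,1],
  [0,0,0,0,0,0,1],
  [0,0,0,0,0,0,1],
])

```text
time_s: 53.05
eef_pos: [0.5879, -0.0765, 0.0005]
eef_rot: [-0.001, -0.008, 1.0, 0.0]
wrist_force: [-7.1, 0.3, 11.2]
opening: 0.153
grasp_force: 60.4
```

Emit:
send_rows([
  [0,0,0,-1,0,0,1],
  [0,0,0,-1,0,0,1],
  [0,0,0,-1,0,0,1],
  [0,0,0,-1,0,0,1],
  [0,0,0,0,0,0,1],
  [0,0,0,0,0,0,1],
  [0,0,0,0,0,0,1],
  [0,0,0,0,0,0,1],
  [0,0,0,0,0,0,1],
  [0,0,0,0,0,0,1],
])

```text
time_s: 54.05
eef_pos: [0.5917, -0.0764, 0.0006]
eef_rot: [-0.002, -0.008, 1.0, 0.0]
wrist_force: [-8.9, -0.4, 12.4]
opening: 0.154
grasp_force: 60.5
```

Emit:
send_rows([
  [0,0,0,-1,0,0,1],
  [0,0,0,-1,0,0,1],
  [0,0,0,-1,0,0,1],
  [0,0,0,-1,0,0,1],
  [0,0,0,-1,0,0,1],
  [0,0,0,0,0,0,1],
  [0,0,0,0,0,0,1],
  [0,0,0,0,0,0,1],
  [0,0,0,0,0,0,1],
  [0,0,0,0,0,0,1],
])

```text
time_s: 55.05
eef_pos: [0.5958, -0.0763, 0.0005]
eef_rot: [-0.003, -0.008, 1.0, 0.0]
wrist_force: [-12.9, -0.1, 15.4]
opening: 0.148
grasp_force: 61.0
```

Emit:
send_rows([
  [0,0,0,-1,0,0,1],
  [0,0,0,-1,0,0,1],
  [0,0,0,-1,0,0,1],
  [0,0,0,0,0,0,1],
  [0,0,0,0,0,0,1],
  [0,0,0,0,0,0,1],
  [0,0,0,0,0,0,1],
  [0,0,0,0,0,0,1],
  [0,0,0,0,0,0,1],
  [0,0,0,0,0,0,1],
])

```text
time_s: 56.05
eef_pos: [0.5956, -0.0763, 0.0004]
eef_rot: [-0.006, -0.008, 1.0, 0.001]
wrist_force: [-24.4, -0.7, 24.6]
opening: 0.154
grasp_force: 62.6
```

```bash
python3 - <<'E'
from h import *
o=ctrl.get_obs();w=ctrl.camera('wrist');P=cloud(w,o);print(o['eef_pos'],o['wrist_force'])
# front wall outer face / fin tip
m=(P[...,2]>.035)&(P[...,2]<.06)&(P[...,0]>.55)&(P[...,0]<.63)&(abs(P[...,1]+.077)<.006);print('fin min x',np.percentile(P[m][:,0],[1,5]),'max',P[m][:,0].max())
m=(P[...,2]>.015)&(P[...,2]<.05)&(P[...,0]>.57)&(P[...,0]<.64)&(abs(abs(P[...,1]+.077)-.025)<.01);print('wall x',np.median(P[m][:,0]),m.sum())
E
```

```text
[ 5.95553160e-01 -7.62816468e-02  4.41550376e-04] [-24.35670353  -0.65278326  24.56062205]
fin min x [0.57384323 0.57413138] max 0.6126923866800357
wall x 0.6084107127129231 805
```

The right bin is at its stop: travel ended at x 0.5956 while the force doubled. I ease off, release it and go to the left fin.

Emit:
send_rows([
  [0,0,0,4,0,0,1],
  [0,0,0,0,0,0,1],
  [0,0,0,0,0,0,-1],
  [0,0,0,0,0,0,-1],
  [0,0,0,0,0,0,-1],
  [0,0,0,0,0,0,-1],
  [0,0,0,0,0,0,-1],
  [0,0,0,0,0,-20,-1],
  [0,0,0,0,0,-40,-1],
  [0,0,0,0,0,-40,-1],
])

```text
time_s: 57.1
eef_pos: [0.5965, -0.0761, 0.1003]
eef_rot: [-0.001, -0.008, 1.0, 0.0]
wrist_force: [0.7, 0.6, 0.2]
opening: 0.998
grasp_force: 0.0
```

Emit:
send_rows([
  [0,0,0,25,24,0,-1],
  [0,0,0,25,24,0,-1],
  [0,0,0,25,24,0,-1],
  [0,0,0,25,24,0,-1],
  [0,0,0,25,24,0,-1],
  [0,0,0,25,26,0,-1],
  [0,0,0,0,0,0,-1],
  [0,0,0,0,0,0,-1],
  [0,0,0,0,0,0,-1],
  [0,0,0,0,0,0,-1],
])

```text
time_s: 58.1
eef_pos: [0.446, 0.0664, 0.1004]
eef_rot: [0.0, -0.008, 1.0, -0.0]
wrist_force: [0.2, -0.1, 0.1]
opening: 1.002
grasp_force: 0.0
```

```bash
python3 - <<'E'
from h import *
plan([(441,70.2,0)],.9)
E
```

```text
at [446.   66.4 100.4] th 0.9 q [-0.12  0.02  2.   -0.    1.12 -1.7 ] tilt fix [-0.  0.  0.]
turn rz -0.0: 1 x -0.02
(441, 70.2, 0) tool [  5.    3.9 100.4] = 3 x [ 1.7  1.3 33.5]
```

Emit:
send_rows([
  [0,0,0,5,4,0,-1],
  [0,0,0,0,0,30,-1],
  [0,0,0,0,0,30,-1],
  [0,0,0,0,0,25,-1],
  [0,0,0,0,0,15,-1],
  [0,0,0,0,0,0,-1],
  [0,0,0,0,0,0,1],
  [0,0,0,0,0,0,1],
  [0,0,0,0,0,0,1],
  [0,0,0,0,0,0,1],
])

```text
time_s: 59.1
eef_pos: [0.4407, 0.071, 0.001]
eef_rot: [0.001, -0.008, 1.0, -0.0]
wrist_force: [0.7, -0.0, -0.3]
opening: 0.331
grasp_force: 0.0
```

Emit:
send_rows([
  [0,0,0,0,0,0,1],
  [0,0,0,0,0,0,1],
  [0,0,0,0,0,0,1],
  [0,0,0,-5,0,0,1],
  [0,0,0,-10,0,0,1],
  [0,0,0,-10,0,0,1],
  [0,0,0,-12,0,0,1],
  [0,0,0,-12,0,0,1],
  [0,0,0,-10,0,0,1],
  [0,0,0,0,0,0,1],
])

```text
time_s: 60.1
eef_pos: [0.5002, 0.072, 0.001]
eef_rot: [0.001, -0.008, 1.0, -0.0]
wrist_force: [-0.3, -0.3, 8.3]
opening: 0.15
grasp_force: 59.9
```

Emit:
send_rows([
  [0,0,0,-8,0,0,1],
  [0,0,0,-12,0,0,1],
  [0,0,0,-12,0,0,1],
  [0,0,0,-12,0,0,1],
  [0,0,0,-12,0,0,1],
  [0,0,0,-8,0,0,1],
  [0,0,0,-5,0,0,1],
  [0,0,0,-3,0,0,1],
  [0,0,0,0,0,0,1],
  [0,0,0,0,0,0,1],
])

```text
time_s: 61.1
eef_pos: [0.5702, 0.0733, 0.001]
eef_rot: [-0.001, -0.008, 1.0, -0.0]
wrist_force: [-6.1, 0.3, 9.4]
opening: 0.158
grasp_force: 60.3
```

```bash
python3 - <<'E'
from h import *
print(ctrl.get_obs()['opening'],ctrl.get_obs()['wrist_force']);plan([(593,75,0)],.9)
E
```

```text
0.15771138362645443 [-6.13603104  0.33128394  9.39694231]
at [570.2  73.3   1. ] th 1.0 q [-0.08  0.44  1.73 -0.    0.97 -1.67] tilt fix [-0.  -0.1  0. ]
turn rz 0.1: 1 x 0.06
(593, 75, 0) tool [-22.8   1.4   1. ] = 1 x [-22.8   1.4   1. ]
```

Home for the left bin should be at about x 0.593, because the shelf's 0.9° yaw moves its front edge about 2 mm nearer there.

Emit:
send_rows([
  [0,0,0,-3,0,0,1],
  [0,0,0,-3,0,0,1],
  [0,0,0,-3,0,0,1],
  [0,0,0,-3,0,0,1],
  [0,0,0,-3,0,0,1],
  [0,0,0,-2,0,0,1],
  [0,0,0,-2,0,0,1],
  [0,0,0,0,0,0,1],
  [0,0,0,0,0,0,1],
  [0,0,0,0,0,0,1],
])

```text
time_s: 62.1
eef_pos: [0.5888, 0.0736, 0.001]
eef_rot: [-0.001, -0.008, 1.0, -0.0]
wrist_force: [-8.2, 0.2, 10.7]
opening: 0.148
grasp_force: 60.3
```

Emit:
send_rows([
  [0,0,0,-1,0,0,1],
  [0,0,0,-1,0,0,1],
  [0,0,0,-1,0,0,1],
  [0,0,0,-1,0,0,1],
  [0,0,0,0,0,0,1],
  [0,0,0,0,0,0,1],
  [0,0,0,0,0,0,1],
  [0,0,0,0,0,0,1],
  [0,0,0,0,0,0,1],
  [0,0,0,0,0,0,1],
])

```text
time_s: 63.1
eef_pos: [0.5925, 0.0737, 0.001]
eef_rot: [-0.001, -0.008, 1.0, -0.0]
wrist_force: [-7.9, 0.6, 12.3]
opening: 0.152
grasp_force: 60.3
```

Emit:
send_rows([
  [0,0,0,-1,0,0,1],
  [0,0,0,-1,0,0,1],
  [0,0,0,-1,0,0,1],
  [0,0,0,-1,0,0,1],
  [0,0,0,0,0,0,1],
  [0,0,0,0,0,0,1],
  [0,0,0,0,0,0,1],
  [0,0,0,0,0,0,1],
  [0,0,0,0,0,0,1],
  [0,0,0,0,0,0,1],
])

```text
time_s: 64.1
eef_pos: [0.5925, 0.0737, 0.0009]
eef_rot: [-0.006, -0.009, 1.0, -0.0]
wrist_force: [-23.8, -2.2, 25.3]
opening: 0.15
grasp_force: 62.6
```

Travel stopped and the force jumped, so the left bin is home. I release it and check.

Emit:
send_rows([
  [0,0,0,4,0,0,1],
  [0,0,0,0,0,0,1],
  [0,0,0,0,0,0,-1],
  [0,0,0,0,0,0,-1],
  [0,0,0,0,0,0,-1],
  [0,0,0,0,0,0,-1],
  [0,0,0,0,0,0,-1],
  [0,0,0,0,0,-20,-1],
  [0,0,0,0,0,-40,-1],
  [0,0,0,0,0,-40,-1],
])

```text
time_s: 65.1
eef_pos: [0.593, 0.0735, 0.1003]
eef_rot: [-0.001, -0.008, 1.0, 0.0]
wrist_force: [0.2, 0.9, 0.3]
opening: 0.997
grasp_force: 0.0
```

Emit:
send_rows([
  [0,0,0,30,0,-20,-1],
  [0,0,0,30,0,0,-1],
  [0,0,0,30,0,0,-1],
  [0,0,0,30,0,0,-1],
  [0,0,0,30,0,0,-1],
  [0,0,0,0,0,0,-1],
  [0,0,0,0,0,0,-1],
  [0,0,0,0,0,0,-1],
  [0,0,0,0,0,0,-1],
  [0,0,0,0,0,0,-1],
])

```text
time_s: 66.1
eef_pos: [0.4447, 0.071, 0.1202]
eef_rot: [0.0, -0.008, 1.0, 0.0]
wrist_force: [0.1, 0.5, 0.2]
opening: 1.001
grasp_force: 0.0
```

```bash
python3 - <<'E'
from h import *
o=ctrl.get_obs();c=ctrl.camera('top');s=ctrl.camera('scene');P=cloud(c)
for y0 in(.073,-.077):
    m=(P[...,2]>.045)&(P[...,2]<.07)&(P[...,0]>.52)&(P[...,0]<.64)&(abs(P[...,1]-y0)<.012)
    q=P[m];print(len(q),q[:,0].min(),np.median(q[:,1]),np.median(q[:,2]))
a=cv2.resize(c['color'][140:250,120:400],(800,314),interpolation=cv2.INTER_CUBIC)
b=cv2.resize(s['color'][150:290,200:360],(326,285),interpolation=cv2.INTER_CUBIC)
save('x6.png',np.vstack([a,np.hstack([b,np.zeros((285,474,3),np.uint8)])]))
E
```

```text
57 0.5731907233601727 0.07407770292390031 0.0565227019300627
58 0.5756982454153383 -0.07599106268156806 0.05703248668515426
```

View pics/x6.png

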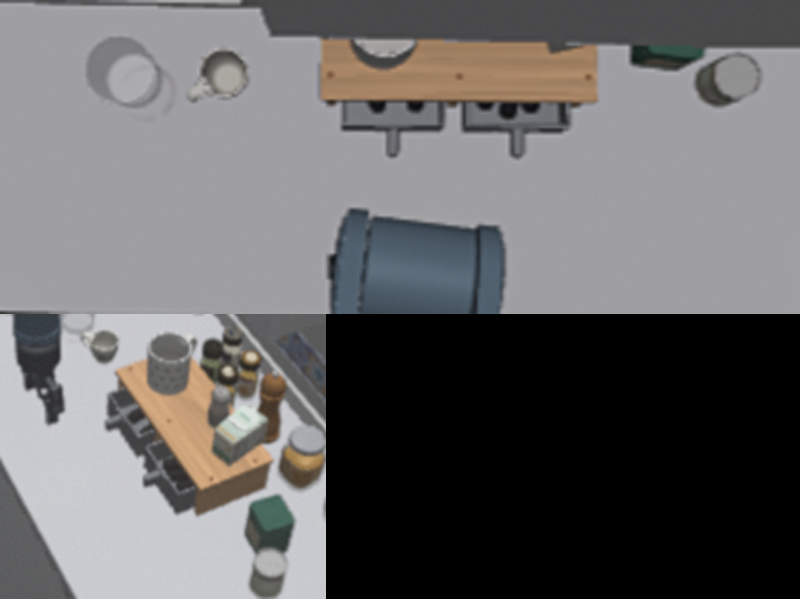

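Both bins are home and within about 1.5 mm of where they should be. Their fins are at (393,140) and (517,140). The cup, glass and tin are where they were, so I hand in.

```bash
python3 -c "
from bench import ctrl
print(ctrl.hand_in())"
```

```text
the job is handed in; nothing more can be done
None
```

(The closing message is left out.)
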